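# Restock the slide-out shelf of the cake display case

## Robot

A 6-joint arm with a two-finger parallel gripper is mounted at the origin on the work surface. World frame = base frame: x ahead of the robot, y to its left, z up, the work surface at z = 0. Lengths are in m, angles in rad, forces in N, time in s.
With the tool pointing down it reaches from about 0.35 to 0.85 m from the base axis. Payload 8.1 kg.
Tool frame: the origin (TCP) lies at the very end of the fingers, on their centre line; the grasp point (between the pads) lies 19 mm behind it; z points along the fingers, y is the line along which they close (so a half turn about z gives the same grasp; the last joint's range is limited). The gripper opens to 85 mm and grips with 20 to 120 N. Pads are 22 mm wide; open, the fingers measure 114 mm over their backs; the gripper's body (76 mm by 85 mm) begins 54 mm behind the grasp point. The pads swing forward as they close: fully open they stand 13 mm farther back than shut.
Start: joints at [-1.213, 0.13, 1.488, -0, 1.523, -0.085], TCP at [0.257, -0.542, 0.195] pointing down, gripper open.
Joint ranges: [-2.96, 2.96], [-0.89, 2.26], [0.02, 2.5], [-1.34, 4.48], [0, 2.73], [-2.66, 2.66]. Speed limits (rad/s): [2.39, 2.39, 2.79, 3.14, 3.14, 3.14].

## Interface

Orientations are given as a 3x3 rotation matrix whose columns are the frame's x, y, z axes.
In Python, from workcell import ctrl, optics gives the robot as it stands.
- The arm moves only by the shell command python3 -m crank 'ROWS' [FORCE]. ROWS is JSON, a list of rows, each a list of 3 entries, a list of its own where there are three numbers: the opening, from -1 (shut) to 1 (fully open), then the shift along the tool's x, y, z in mm, then the turn, a rotation vector about the tool's x, y, z in degrees. In form: [[jaw, [x, y, z], [ax, ay, az]], ...]. A call has exactly 10 rows; each row shifts and turns the commanded pose from where the row before left it, along the tool's axes as they then stand; what a row does not reach is not made up. A row lasts 1/12 s, in which the tool goes at most 41.7 mm and 7.16 degrees, less where a joint would pass 70% of its speed; a pose out of reach is approached as far as the arm can. A call is refused whole if a number of a shift passes 41.7 or a number of a turn 7.16, either way. A call with a gripper value outside its range is refused whole. The fingers move at their own pace and stop on an object; FORCE is the grip in N (left out, the last holds). Time passes only in rows, so rows that do not move let the fingers close, or fill a call up. It gives the time, the measured TCP pose, the force, the opening and the grip force at its end, in the units of the state.
- ctrl.observe(): the state, without advancing time (a new reading comes with each control period).
- optics.grab_frame(name): name is "scene" or "top" or "wrist"; returns a dict with "color" (480x640x3 uint8, blue, green, red), "range_z" (480x640 float32, m along the optical axis (not along the pixel's ray), 0 where there is no reading), "fov_y" (degrees; the focal length in pixels is half the picture's height over the tangent of half this angle, whatever the lens; pixels are square), "cx", "cy" (the principal point, pixels), "D" ([k1, k2, p1, p2, k3] as OpenCV has them; the pictures are not rectified), "position" and "rotation" of the camera in the world; the wrist camera has in their place "T_tool_cam" (4x4, takes a point from camera to tool coordinates, whose origin is the TCP and whose axes are the flange's). Camera axes: x right, y down, z forward; pixel columns grow to the right and rows downward; lengths in m; the calibration is good to about 2 mm. A picture is of the moment at which its call begins: read the wrist's pose just before it.
- ctrl.job_done(): hands the job in; it is judged then, once.
Trained networks look in the newest picture that a camera, given by its name, has taken for a name from the list of things; names that differ only in an ending like _2 or _b are one class to them, and where a whole thing is asked for, a point or a joint stands for the part that bears it (a point fixed in the world has none). Each returns a list of dicts, best first, with "score" (0 to 1); they miss things now and then, are a little off and sometimes report something else, mostly with a low value. They report only what shows in the picture. A call takes as long as a camera call. They do not tell look-alikes from the thing itself.
- optics.masks_of(camera, thing): "region" (480x640 bool, what is visible of it) and "box" ([left, top, width, height] in pixels, round what is visible of it).
The state is a dict: "time_s": time; "qpos": joint angles; "qd": joint speeds; "effort": joint torques, N m; "ee_pos": TCP position; "orientation": TCP orientation; "force": force on the tool from outside, world axes, zero at the start; "moment": the same for the moment, N m; "gripper_width": opening from 0.0 (shut) to 1.0 (fully open); "grip_force": force on a finger pad.
Only numpy, scipy, OpenCV 4.12 (cv2) and the standard library are available. Lean on these libraries where they do the work, as an engineer would, in place of code of your own. Each camera call takes 0.05 s, during which the arm holds its last target. There are 200 camera calls.

## Task

Move every cardboard carton that stands in the way of the display case's sliding shelf onto the sheet pan, standing upright, while the shelf is still shut. Then press the red catch, draw the shelf all the way out by its blue handle, stand every pastry tin upright inside the rim of the shelf, and slide it home until the catch clicks and holds it shut. Leave the other things on the counter where they are.

Things in the scene. Friction and masses are not known exactly. Their poses are not given: they have to be found in the camera images.
- case: Low display case fixed to the counter, place and yaw vary: clear sides 115 mm either side of its centre line, clear roof, top 133 mm above the counter. Origin on the counter under the middle of its open mouth; y axis points out of the mouth, the way the shelf slides out; x axis away from the robot; the hood fills y -5 to -250 mm. The shelf fully out covers x -90 to 90, y 0 to 315 mm.
- shelf (a joint): Travel (m) of the white shelf out along the case's y: 0 shut, 0.22 fully out (hard stop). Latched it rests at 0 to 0.003. With the catch pressed right down a spring pushes it out to about 0.025, unlatched; from there it slides with about 1.2 N friction and stays where left. Pushing it home takes about 12 N over the last 25 mm; let go short of the click, it springs back to about 0.025.
- shelf_handle (a point): Top centre of the blue handle on the shelf: an upright block 70 mm along the case's x, 16 mm thick along the case's y, 34 mm tall, its top 62 mm above the counter (this point), 75 mm outside the mouth when shut. It moves with the shelf; axes parallel to the case's.
- shelf_floor (a point): Centre of the shelf's loading area, on its floor, 28 mm above the counter; at case y = -105 mm when the shelf is shut, 115 mm when fully out. Axes parallel to the case's. The floor is 170 mm along x and 180 mm along y inside a rim 5 mm thick that stands 9 mm above it.
- catch (a joint): How far the red thumb plate of the spring catch is pressed down, in metres: 0 up, 0.014 right down; 2.6 N to start, 5.7 N right down; the shelf is released from about 0.012. It springs up when let go.
- catch_top (a point): Centre of the top of the red thumb plate, 42 by 44 mm, 58 mm above the counter when up; beside the shelf on the robot's side, 63 mm outside the mouth (case x = -128, y = 63 mm). Press straight down.
- pan: Aluminium sheet pan fixed on the counter, place and yaw vary, 250 mm along its x by 210 mm along its y, floor 4 mm above the counter, rim 4 mm thick and 12 mm high over the counter. Origin on the counter under its centre.
- carton1: Brown cardboard carton with an orange band, 50 mm along its x, 110 mm along its y, 60 mm tall, about 180 g, standing on the counter in the shelf's path. One or two cartons are there; an absent one reads None. Origin at the centre of its underside, z up.
- carton2: Brown cardboard carton with an orange band, 50 mm along its x, 110 mm along its y, 60 mm tall, about 180 g, standing on the counter in the shelf's path. One or two cartons are there; an absent one reads None. Origin at the centre of its underside, z up.
- tin1: Round green pastry tin with a brass-coloured lid, 58 mm in diameter, 50 mm tall, about 200 g, standing on the counter. Two to four tins are there; an absent one reads None. Origin at the centre of its underside, z up.
- tin2: Round green pastry tin with a brass-coloured lid, 58 mm in diameter, 50 mm tall, about 200 g, standing on the counter. Two to four tins are there; an absent one reads None. Origin at the centre of its underside, z up.
- tin3: Round green pastry tin with a brass-coloured lid, 58 mm in diameter, 50 mm tall, about 200 g, standing on the counter. Two to four tins are there; an absent one reads None. Origin at the centre of its underside, z up.
- tin4: Round green pastry tin with a brass-coloured lid, 58 mm in diameter, 50 mm tall, about 200 g, standing on the counter. Two to four tins are there; an absent one reads None. Origin at the centre of its underside, z up.
- mug: Blue ceramic mug, radius 38 mm, 90 mm tall; not to be disturbed. Origin under its centre.
- syrup: Amber bottle, radius 30 mm, 190 mm tall; not to be disturbed. Origin under its centre.
- bowl: White bowl, radius 55 mm, 50 mm tall; not to be disturbed. Origin under its centre.
- shaker: Small glass jar with a steel cap, radius 24 mm, 85 mm tall; not to be disturbed. Origin under its centre.
- spatula: Spatula lying on the counter near the robot; not to be disturbed. Origin near its middle.
- brush: Brush lying on the far side of the counter; not to be disturbed. Origin near its middle.
- sugarbox: Yellow box 90 by 140 by 60 mm at the left; not to be disturbed. Origin under its centre.
There are look-alikes about, which are no part of the job. What is shaped like the tin3 but purple or turquoise is not meant.

How it is judged:
By the outcome, as a careful person would: the job done as asked, in the order asked, and still so for the second after the job is handed in, with the robot touching nothing.
Of carton1, carton2 only 1 to 2 are there at a start; the rules pass over those that are not, and their reading is None.
Of tin1, tin2, tin3, tin4 only 2 to 4 are there at a start; the rules pass over those that are not, and their reading is None.
At some moment in a run one of carton1, carton2, tin1, tin2, tin3, tin4 may be knocked a few centimetres aside while the robot is not near it.
Once in a run the grip may slacken for a moment while it holds something.
It also fails if it takes over 210 s, if anything falls off the work surface, if the arm or the gripper's body presses on something with over 40 N, if the wrist force passes 120 N, or if a joint passes its speed limit or range.

## Working session

There is one attempt and no reset: what is moved stays moved. The work goes in short steps, Python scripts to look and compute and a shell command to move; the robot and the scene stay as the last step left them, time stands still between calls to the robot, and variables do not carry over. Pictures are saved under pics/ and viewed, at most 14 in all, crops included, and the job is handed in when it is done.

```bash
ls; mkdir -p pics; cat > h.py <<'E'
import numpy as np, cv2
from workcell import ctrl, optics
def K(f):
    fl=240/np.tan(np.radians(f["fov_y"])/2); return np.array([[fl,0,f["cx"]],[0,fl,f["cy"]],[0,0,1.]])
def pose(f,st=None):
    if "position" in f: return np.array(f["rotation"]),np.array(f["position"])
    R=np.array(st["orientation"]);T=np.array(f["T_tool_cam"]); return R@T[:3,:3], R@T[:3,3]+np.array(st["ee_pos"])
def cloud(f,st=None):
    """world xyz for every pixel (nan where no depth)"""
    v,u=np.mgrid[0:480,0:640]; p=np.stack([u,v],-1).reshape(-1,1,2).astype(np.float64)
    n=cv2.undistortPoints(p,K(f),np.array(f["D"],float))[:,0].reshape(480,640,2)
    z=f["range_z"].astype(float); z=np.where(z>0,z,np.nan)
    R,t=pose(f,st); return np.dstack([n[...,0]*z,n[...,1]*z,z])@R.T+t
def pix(f,P,st=None):
    R,t=pose(f,st); c=(np.atleast_2d(P)-t)@R
    return cv2.projectPoints(c,np.zeros(3),np.zeros(3),K(f),np.array(f["D"],float))[0][:,0]
E
python3 - <<'E'
from h import *
for n in("top","scene"):
    f=optics.grab_frame(n); cv2.imwrite(f"pics/{n}0.png",f["color"]); np.savez(f"{n}0.npz",**{k:np.array(v) for k,v in f.items()}); print(n,f["position"],f["fov_y"],np.round(f["rotation"],2).tolist())
    X=cloud(f)
    for th in "case shelf_handle catch pan carton1 tin1 mug syrup bowl shaker spatula brush sugarbox".split():
        for m in optics.masks_of(n,th):
            if m["score"]<.25: continue
            P=X[m["region"]]; P=P[~np.isnan(P[:,0])]
            zt=np.percentile(P[:,2],95); T=P[P[:,2]>zt-.01]
            print(th,round(m["score"],2),m["box"],"top",np.round(T.mean(0),3), len(P), "ext",np.round(np.percentile(T,[2,98],axis=0)[:,:2],3).tolist())
E
```

```text
pics
top [0.41384912 0.0696608  1.13395838] 57.385722674268685 [[0.01, -0.99, 0.13], [-1.0, -0.01, -0.01], [0.01, -0.13, -0.99]]
case 0.58 [376.2, 135.9, 39.8, 49.3] top [ 0.766 -0.144  0.089] 1095 ext [[0.731, -0.179], [0.804, -0.106]]
shelf_handle 0.9 [434.2, 206.1, 61.3, 78.9] top [ 0.544 -0.268  0.06 ] 3880 ext [[0.465, -0.29], [0.58, -0.26]]
catch 0.62 [444.7, 281.9, 24.3, 20.7] top [ 0.421 -0.29   0.059] 401 ext [[0.401, -0.312], [0.442, -0.269]]
pan 0.83 [155.1, 216.0, 96.4, 103.9] top [0.489 0.347 0.006] 8310 ext [[0.37, 0.243], [0.611, 0.449]]
carton1 0.67 [362.9, 262.2, 50.3, 23.5] top [ 0.474 -0.118  0.061] 1040 ext [[0.446, -0.171], [0.502, -0.065]]
tin1 0.93 [261.0, 297.7, 20.3, 22.9] top [0.383 0.169 0.052] 441 ext [[0.358, 0.144], [0.409, 0.195]]
tin1 0.92 [293.3, 314.5, 22.4, 25.4] top [0.339 0.086 0.052] 489 ext [[0.313, 0.061], [0.364, 0.112]]
tin1 0.76 [282.6, 239.5, 23.1, 22.7] top [0.528 0.11  0.052] 425 ext [[0.503, 0.085], [0.553, 0.135]]
tin1 0.64 [305.8, 271.1, 25.8, 28.1] top [0.441 0.055 0.052] 438 ext [[0.415, 0.03], [0.466, 0.081]]
tin1 0.55 [253.7, 333.2
[... 2756 characters left out ...]
 23.3] top [0.537 0.115 0.049] 410 ext [[0.51, 0.086], [0.562, 0.141]]
bowl 0.78 [277.4, 286.7, 42.0, 36.5] top [0.736 0.275 0.048] 1111 ext [[0.689, 0.228], [0.79, 0.334]]
shaker 0.72 [254.5, 238.4, 17.8, 27.6] top [0.716 0.03  0.083] 438 ext [[0.698, 0.006], [0.734, 0.051]]
shaker 0.59 [207.2, 212.0, 33.0, 33.4] top [ 0.773 -0.142  0.085] 636 ext [[0.735, -0.178], [0.809, -0.1]]
spatula 0.72 [208.2, 210.0, 31.2, 38.1] top [ 0.774 -0.142  0.085] 668 ext [[0.735, -0.178], [0.81, -0.1]]
brush 0.86 [311.1, 332.2, 83.0, 17.6] top [0.698 0.431 0.018] 405 ext [[0.593, 0.392], [0.768, 0.494]]
sugarbox 0.57 [426.6, 309.6, 66.2, 63.5] top [0.474 0.596 0.06 ] 2653 ext [[0.419, 0.527], [0.528, 0.664]]
```

```bash
python3 - <<'E'
from h import *
a=cv2.imread("pics/top0.png")[100:400,130:530]; cv2.imwrite("pics/top0c.png",cv2.resize(a,None,fx=2,fy=2,interpolation=cv2.INTER_CUBIC))
E
```

```text
(no output)
```

View pics/top0c.png

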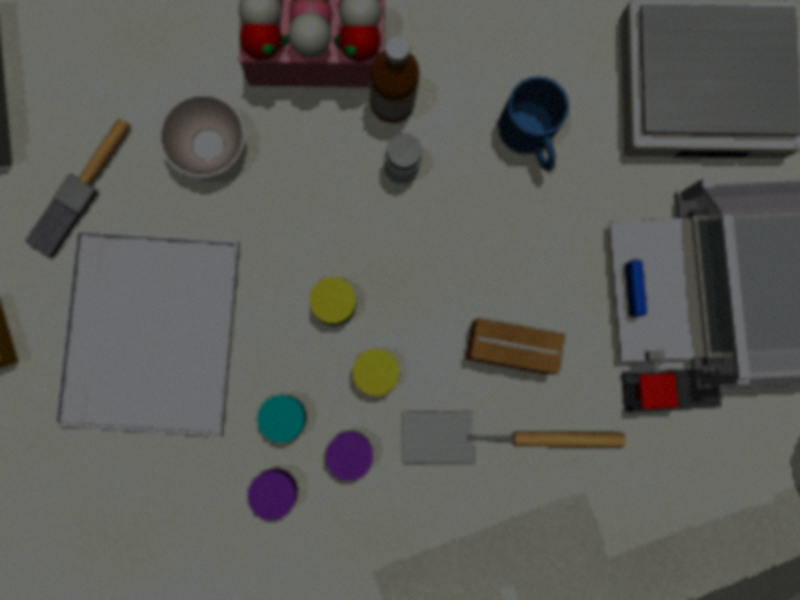

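View pics/scene0.png

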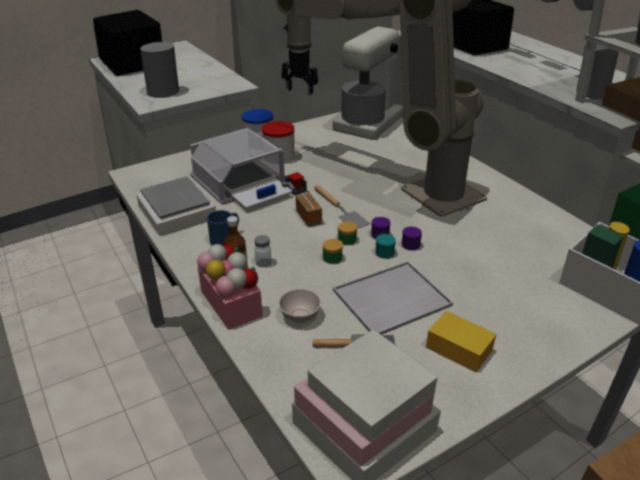

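Top crop: brass-lidded tins at (333,300) and (375,373). The look-alikes are purple at (348,456) and (272,494) and turquoise at (281,418), which I reject. There is one carton at (515,347). The handle is at (636,288), the catch at (658,391) and the pan at (150,335). The scene view confirms green sides on the two brass tins.

```bash
python3 - <<'E'
from h import *
for n in("top","scene"):
    f=dict(np.load(n+"0.npz")); f={k:(v.item() if v.ndim==0 else v) for k,v in f.items()}
    X=cloud(f); hsv=cv2.cvtColor(f["color"],cv2.COLOR_BGR2HSV); H,S,V=[hsv[...,i].astype(int) for i in range(3)]
    def rect(name,m):
        P=X[m]; r=cv2.minAreaRect(P[:,:2].astype(np.float32)); print(n,name,len(P),"med",np.round(np.median(P,0),4),"rect c",np.round(r[0],4),np.round(r[1],4),round(r[2],1))
    x,y,z=X[...,0],X[...,1],X[...,2]
    rect("handle",(H>100)&(H<130)&(S>120)&(z>.052)&(z<.07)&(x<.7)&(x>.4)&(y<-.15)&(y>-.36))
    rect("catch",((H<8)|(H>172))&(S>120)&(z>.05)&(x<.5)&(x>.36)&(y<-.2)&(y>-.36))
    rect("carton",(abs(x-.475)<.07)&(abs(y+.115)<.08)&(z>.055))
    rect("shelffront",(z>.02)&(z<.045)&(x>.42)&(x<.68)&(y>-.4)&(y<-.2)&(S<60)&(V>70))
    rect("pan",(abs(x-.49)<.14)&(abs(y-.347)<.13)&(z>.008)&(z<.03))
    rect("casetop",(z>.118)&(z<.15)&(x>.38)&(x<.75)&(y<-.3)&(y>-.62))
    for c in((.528,.11),(.441,.055)): rect("tin",(np.hypot(x-c[0]-.003,y-c[1]-.003)<.04)&(z>.045))
s=ctrl.observe(); print(s["ee_pos"],np.round(s["orientation"],3).tolist())
E
```

```text
top handle 176 med [ 0.5474 -0.2667  0.0625] rect c [ 0.6143 -0.2296] [0.2165 0.0373] 29.8
top catch 311 med [ 0.4205 -0.2902  0.0595] rect c [ 0.4216 -0.2908] [0.0413 0.0457] 0.8
top carton 918 med [ 0.4743 -0.1187  0.0616] rect c [ 0.4745 -0.1183] [0.1095 0.0504] 80.2
top shelffront 2526 med [ 0.5489 -0.3057  0.0295] rect c [ 0.5442 -0.3085] [0.1936 0.1192] 3.4
top pan 1638 med [0.5044 0.3651 0.0103] rect c [0.4906 0.3625] [0.2442 0.2666] 86.7
top casetop 9629 med [ 0.5392 -0.4762  0.1295] rect c [ 0.5258 -0.4737] [0.305  0.2471] 3.2
top tin 430 med [0.5296 0.1099 0.0519] rect c [0.5298 0.1099] [0.0553 0.0546] 0.8
top tin 438 med [0.4412 0.0546 0.052 ] rect c [0.4404 0.0544] [0.0564 0.0542] 0.6
scene handle 76 med [ 0.5558 -0.261   0.0585] rect c [ 0.5536 -0.2586] [0.0293 0.0644] 87.0
scene catch 82 med [ 0.4269 -0.2864  0.0563] rect c [ 0.4253 -0.2865] [0.043  0.0475] 1.1
scene carton 279 med [ 0.4806 -0.1167  0.0587] rect c [ 0.4804 -0.1152] [0.1218 0.0517] 80.6
scene shelffront 924 med [ 0.5667 -0.3093  0.0277] rect c [ 0.5361 -0.316 ] [0.2221 0.1534] 4.7
scene pan 911 med [0.5003 0.3404 0.0102] rect c [0.4917 0.344 ] [0.2735 0.2517] 4.1
scene casetop 2041 med [ 0.5508 -0.4605  0.1279] rect c [ 0.5312 -0.4693] [0.3112 0.2572] 2.4
scene tin 196 med [0.5353 0.1151 0.0492] rect c [0.5343 0.1129] [0.0608 0.0553] 86.9
scene tin 173 med [0.4464 0.0589 0.0486] rect c [0.4474 0.0578] [0.0586 0.0598] 27.1
[ 0.25711409 -0.54212858  0.19550469] [[0.904, 0.428, 0.0], [0.428, -0.904, -0.0], [0.0, 0.0, -1.0]]
```

Measurements agree with the sizes and heights, and there is one carton and two tins. I'll turn the tool and go above the carton.

```bash
python3 -m crank '[[1,[0,0,0],[0,0,-6.9]],[1,[0,0,0],[0,0,-6.9]],[1,[0,0,0],[0,0,-6.9]],[1,[0,0,0],[0,0,-6.9]],[1,[0,0,0],[0,0,-6.9]],[1,[0,0,0],[0,0,-6.9]],[1,[0,0,0],[0,0,-6.9]],[1,[0,0,0],[0,0,-6.9]],[1,[30,10,0],[0,0,0]],[1,[39,12,0],[0,0,0]]]' 40
python3 -m crank '[[1,[39,12,0],[0,0,0]],[1,[39,12,0],[0,0,0]],[1,[39,12,0],[0,0,0]],[1,[39,12,0],[0,0,0]],[1,[39,12,0],[0,0,0]],[1,[39,12,0],[0,0,0]],[1,[39,12,0],[0,0,0]],[1,[39,12,0],[0,0,0]],[1,[39,12,0],[0,0,0]],[1,[35,13,0],[0,0,0]]]'
cat >> h.py <<'E'
def look(name=None):
    """wrist frame, with cloud and hsv"""
    st=ctrl.observe(); f=optics.grab_frame("wrist")
    if name: cv2.imwrite(f"pics/{name}.png",f["color"])
    hsv=cv2.cvtColor(f["color"],cv2.COLOR_BGR2HSV).astype(int); return st,f,cloud(f,st),hsv
def rect(name,P):
    if len(P)<20: print(name,"few",len(P)); return
    r=cv2.minAreaRect(P[:,:2].astype(np.float32)); print(name,len(P),"med",np.round(np.median(P,0),4),"c",np.round(r[0],4),np.round(r[1],4),round(r[2],1)); return np.array(r[0])
def togo(xyz,yaw_y=None):
    s=ctrl.observe(); R=np.array(s["orientation"]); p=np.array(s["ee_pos"])
    a=np.degrees(np.arctan2(R[1,1],R[0,1]))
    d=(np.array(xyz)-p)@R*1000; msg=""
    if yaw_y is not None:
        t=(a-yaw_y+90)%180-90; msg=f" turn z {t:.1f}"; c=np.radians(yaw_y if abs(((yaw_y-a+180)%360)-180)<91 else yaw_y+180); R2=np.array([[-np.sin(c),np.cos(c),0],[np.cos(c),np.sin(c),0],[0,0,-1]]).T
        msg+=f" shift after turn {np.round((np.array(xyz)-p)@R2*1000,1)}"
    print("t",round(s["time_s"],1),"tcp",np.round(p,4),"yaw_y",round(a,1),"shift mm",np.round(d,1),msg,"grip",s["gripper_width"],s["grip_force"],"F",np.round(s["force"],1))
E
python3 - <<'E'
from h import *
st,f,X,h=look("w1"); x,y,z=[X[...,i] for i in range(3)]
c=rect("carton",X[(z>.05)&(z<.075)&(abs(x-.475)<.1)&(abs(y+.115)<.1)])
print(np.nanpercentile(z[(z<.03)],50))
rect("catch",X[((h[...,0]<8)|(h[...,0]>172))&(h[...,1]>120)&(z>.05)&(z<.07)&(y<-.2)])
rect("handle",X[(h[...,0]>100)&(h[...,0]<130)&(h[...,1]>120)&(z>.054)&(z<.07)])
togo([*c,.02],-9.8)
E
```

```text
time_s: 2.23
ee_pos: [0.2891, -0.4786, 0.1951]
orientation: [[0.166, 0.986, -0.001], [0.986, -0.166, -0.0], [-0.0, -0.0, -1.0]]
force: [2.0, -0.6, 0.6]
gripper_width: 0.999
grip_force: 0.0
time_s: 3.07
ee_pos: [0.4733, -0.1144, 0.1959]
orientation: [[0.163, 0.987, 0.001], [0.987, -0.163, -0.0], [0.0, 0.001, -1.0]]
force: [-0.1, -0.3, 0.5]
gripper_width: 1.002
grip_force: 0.0
carton 7962 med [ 0.4751 -0.1137  0.061 ] c [ 0.4746 -0.1183] [0.1094 0.0502] 80.3
0.0012052293827796157
catch 1498 med [ 0.4247 -0.2867  0.059 ] c [ 0.4237 -0.2899] [0.0384 0.0441] 3.7
handle 1041 med [ 0.7313 -0.1523  0.0612] c [ 0.639  -0.2028] [0.2708 0.0335] 33.5
t 3.1 tcp [ 0.4759 -0.1089  0.1959] yaw_y -9.2 shift mm [-10.2  -0.2 175.8]  turn z 0.6 shift after turn [ -9.5   0.3 175.9] grip 1.0021894902462014 0.0 F [-1.4  4.5  0.4]
```

View pics/w1.png

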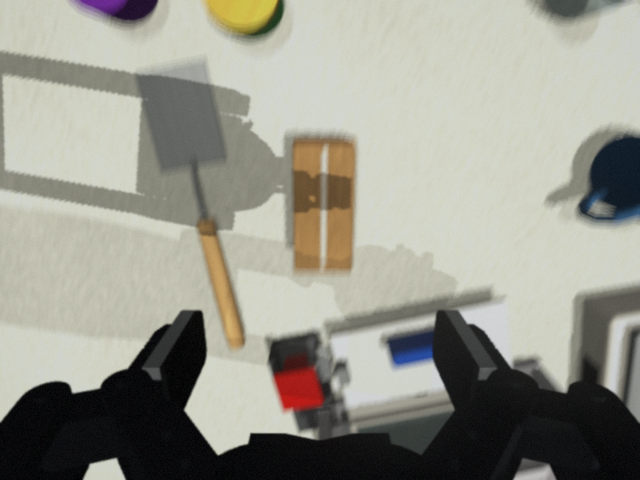

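Wrist view: carton at (323,203) under the gripper, catch at (298,390), handle at (412,347). Next I descend partway, settle and take one more look.

```bash
python3 -m crank '[[1,[-5,0,20],[0,0,0.6]],[1,[-4,0,20],[0,0,0]],[1,[0,0,20],[0,0,0]],[1,[0,0,15],[0,0,0]],[1,[0,0,0],[0,0,0]],[1,[0,0,0],[0,0,0]],[1,[0,0,0],[0,0,0]],[1,[0,0,0],[0,0,0]],[1,[0,0,0],[0,0,0]],[1,[0,0,0],[0,0,0]]]' >/dev/null
python3 - <<'E'
from h import *
st,f,X,h=look("w2"); x,y,z=[X[...,i] for i in range(3)]
c=rect("carton",X[(z>.05)&(z<.075)&(abs(x-.475)<.08)&(abs(y+.115)<.08)])
togo([*c,.017],-9.8)
E
```

```text
carton 13227 med [ 0.4751 -0.1127  0.061 ] c [ 0.4744 -0.1183] [0.1096 0.0502] 80.3
t 4.0 tcp [ 0.4717 -0.1258  0.1213] yaw_y -10.0 shift mm [  7.9   1.3 104.3]  turn z -0.2 shift after turn [  7.9   1.4 104.3] grip 1.0074471496615642 0.0 F [-0.1 -0.5  0.1]
```

```bash
python3 -m crank '[[1,[8,1.5,20],[0,0,0]],[1,[0,0,20],[0,0,0]],[1,[0,0,20],[0,0,0]],[1,[0,0,20],[0,0,0]],[1,[0,0,14],[0,0,0]],[1,[0,0,10],[0,0,0]],[1,[0,0,0],[0,0,0]],[1,[0,0,0],[0,0,0]],[1,[0,0,0],[0,0,0]],[-1,[0,0,0],[0,0,0]]]' 40
python3 -m crank '[[-1,[0,0,0],[0,0,0]],[-1,[0,0,0],[0,0,0]],[-1,[0,0,0],[0,0,0]],[-1,[0,0,0],[0,0,0]],[-1,[0,0,0],[0,0,0]],[-1,[0,0,0],[0,0,0]],[-1,[0,0,0],[0,0,0]],[-1,[0,0,0],[0,0,0]],[-1,[0,0,0],[0,0,0]],[-1,[0,0,0],[0,0,0]]]'
```

```text
time_s: 4.83
ee_pos: [0.4752, -0.1184, 0.0179]
orientation: [[0.174, 0.985, 0.002], [0.985, -0.174, -0.001], [-0.0, 0.002, -1.0]]
force: [-0.1, -0.4, 0.7]
gripper_width: 0.884
grip_force: 0.0
time_s: 5.67
ee_pos: [0.4749, -0.1182, 0.0177]
orientation: [[0.174, 0.985, 0.002], [0.985, -0.174, -0.001], [-0.0, 0.002, -1.0]]
force: [-1.8, 0.2, 6.4]
gripper_width: 0.562
grip_force: 40.6
```

```bash
python3 -m crank '[[-1,[0,0,-15],[0,0,0]],[-1,[0,0,-20],[0,0,0]],[-1,[0,0,-20],[0,0,0]],[-1,[0,0,-20],[0,0,0]],[-1,[0,0,-20],[0,0,0]],[-1,[0,0,-15],[0,0,0]],[-1,[20,-3,0],[0,0,0]],[-1,[30,-4,0],[0,0,0]],[-1,[30,-4,0],[0,0,0]],[-1,[30,-4,0],[0,0,0]]]'
python3 -m crank '[[-1,[30,-4,0],[0,0,0]],[-1,[30,-4,0],[0,0,0]],[-1,[30,-4,0],[0,0,0]],[-1,[30,-4,0],[0,0,0]],[-1,[30,-5,0],[0,0,0]],[-1,[30,-5,0],[0,0,0]],[-1,[30,-5,0],[0,0,0]],[-1,[30,-5,0],[0,0,0]],[-1,[30,-5,0],[0,0,0]],[-1,[30,-5,0],[0,0,0]]]'
python3 -m crank '[[-1,[25,-4,0],[0,0,0]],[-1,[15,-3,0],[0,0,0]],[-1,[9,-2,0],[0,0,0]],[-1,[0,0,0],[0,0,0]],[-1,[0,0,0],[0,0,0]],[-1,[0,0,20],[0,0,0]],[-1,[0,0,20],[0,0,0]],[-1,[0,0,15],[0,0,0]],[-1,[0,0,0],[0,0,0]],[-1,[0,0,0],[0,0,0]]]'
python3 - <<'E'
from h import *
f=optics.grab_frame("top"); cv2.imwrite("pics/top1.png",f["color"]); X=cloud(f); x,y,z=[X[...,i] for i in range(3)]
m=optics.masks_of("top","pan")
for q in m[:1]:
    P=X[q["region"]]; rect("pan",P[(P[:,2]<.02)])
for c in((.528,.11),(.441,.055)): rect("tin",X[(np.hypot(x-c[0],y-c[1])<.06)&(z>.045)&(z<.06)])
togo([.49,.345,.023],-10)
E
```

```text
time_s: 6.5
ee_pos: [0.4783, -0.0061, 0.1267]
orientation: [[0.175, 0.985, 0.0], [0.985, -0.175, -0.0], [0.0, 0.0, -1.0]]
force: [0.2, 0.5, -1.7]
gripper_width: 0.563
grip_force: 42.1
time_s: 7.33
ee_pos: [0.485, 0.2979, 0.1264]
orientation: [[0.174, 0.985, -0.0], [0.985, -0.174, -0.0], [-0.0, -0.0, -1.0]]
force: [0.9, 0.2, -1.8]
gripper_width: 0.562
grip_force: 42.1
time_s: 8.17
ee_pos: [0.4846, 0.3444, 0.0707]
orientation: [[0.176, 0.984, -0.002], [0.984, -0.176, -0.002], [-0.002, -0.002, -1.0]]
force: [-0.1, -0.9, -1.2]
gripper_width: 0.566
grip_force: 29.6
pan 4725 med [0.5099 0.3021 0.0056] c [0.492  0.3477] [0.2191 0.2574] 85.8
tin 426 med [0.5297 0.1098 0.0517] c [0.5298 0.1099] [0.0553 0.0547] 0.7
tin 441 med [0.4413 0.0546 0.0518] c [0.4403 0.0544] [0.0563 0.0542] 0.8
t 8.3 tcp [0.4861 0.3458 0.0729] yaw_y -10.1 shift mm [-0.2  3.9 50. ]  turn z -0.1 shift after turn [-0.1  4.  49.9] grip 0.572656752081418 29.585652351379395 F [ 0.8  0.4 -0.4]
```

```bash
python3 -m crank '[[-1,[0,0,0],[0,0,0]],[-1,[0,0,0],[0,0,0]],[-1,[0,0,0],[0,0,0]],[-1,[0,0,0],[0,0,0]],[-1,[0,0,0],[0,0,0]],[-1,[0,0,0],[0,0,0]],[-1,[0,0,0],[0,0,0]],[-1,[0,0,0],[0,0,0]],[-1,[0,0,0],[0,0,0]],[-1,[0,0,0],[0,0,0]]]'
python3 - <<'E'
from h import *
f=optics.grab_frame("scene"); cv2.imwrite("pics/s1.png",cv2.resize(f["color"][150:370,240:500],None,fx=3,fy=2.7)); X=cloud(f)
for m in optics.masks_of("scene","carton1"): 
    P=X[m["region"]]; print(m["score"],m["box"],np.round(np.nanpercentile(P,[3,50,97],axis=0),3).tolist())
E
```

```text
time_s: 9.1
ee_pos: [0.485, 0.3462, 0.0714]
orientation: [[0.174, 0.985, -0.0], [0.985, -0.174, -0.0], [-0.0, -0.0, -1.0]]
force: [-0.1, -1.7, -1.9]
gripper_width: 0.563
grip_force: 44.0
0.62 [379.0, 249.6, 33.2, 46.1] [[0.46, 0.301, 0.056], [0.502, 0.373, 0.101], [0.52, 0.404, 0.118]]
```

View pics/s1.png

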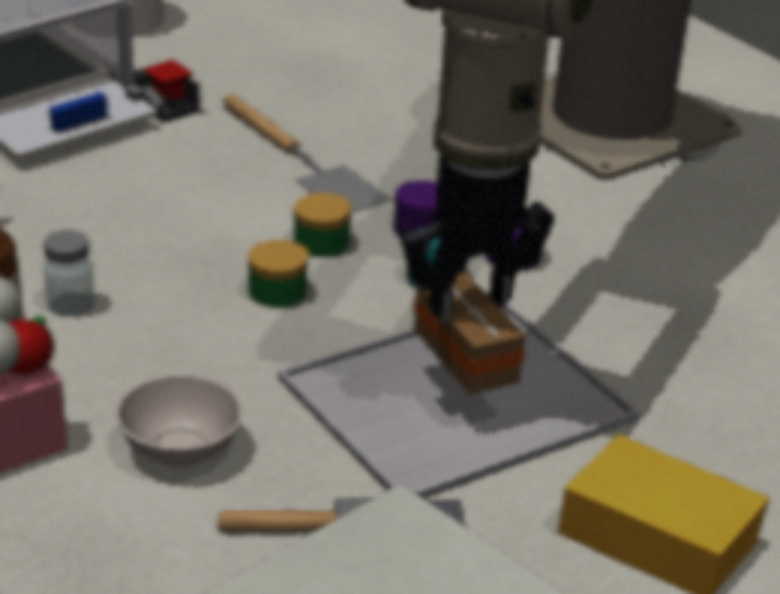

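The carton is held level over the pan at (470,335), and the grip has recovered. I'll lower and release.

```bash
python3 -m crank '[[-1,[0,2,15],[0,0,0]],[-1,[0,2,15],[0,0,0]],[-1,[0,0,8],[0,0,0]],[-1,[0,0,5],[0,0,0]],[-1,[0,0,3],[0,0,0]],[-1,[0,0,2],[0,0,0]],[-1,[0,0,1],[0,0,0]],[-1,[0,0,0],[0,0,0]],[-1,[0,0,0],[0,0,0]],[-1,[0,0,0],[0,0,0]]]'
python3 -m crank '[[0.3,[0,0,0],[0,0,0]],[0.6,[0,0,0],[0,0,0]],[1,[0,0,0],[0,0,0]],[1,[0,0,0],[0,0,0]],[1,[0,0,0],[0,0,0]],[1,[0,0,0],[0,0,0]],[1,[0,0,-15],[0,0,0]],[1,[0,0,-20],[0,0,0]],[1,[0,0,-35],[0,0,0]],[1,[0,0,-35],[0,0,0]]]'
python3 - <<'E'
from h import *
# case geometry from a top view, arm out of the way of the case
f=optics.grab_frame("top"); X=cloud(f); x,y,z=[X[...,i] for i in range(3)]
hsv=cv2.cvtColor(f["color"],cv2.COLOR_BGR2HSV).astype(int);H,S=hsv[...,0],hsv[...,1]
hm=(H>100)&(H<130)&(S>120)&(z>.052)&(x<.62)&(x>.46)&(y<-.2)&(y>-.36)
h=rect("handle",X[hm]); c=rect("catch",X[((H<8)|(H>172))&(S>120)&(z>.05)&(x<.5)&(x>.36)&(y<-.2)&(y>-.36)])
d=h-c; print("yaw",np.degrees(np.arctan2(d[1],d[0])-np.arctan2(12,128)),np.linalg.norm(d))
rect("carton",X[(abs(x-.49)<.08)&(abs(y-.345)<.08)&(z>.055)&(z<.072)])
togo([*c,.10],95)
E
```

```text
time_s: 10.03
ee_pos: [0.4894, 0.3458, 0.0231]
orientation: [[0.174, 0.985, 0.001], [0.985, -0.174, 0.001], [0.001, 0.001, -1.0]]
force: [-0.3, 0.4, -1.5]
gripper_width: 0.564
grip_force: 44.0
time_s: 10.87
ee_pos: [0.4877, 0.3447, 0.1271]
orientation: [[0.174, 0.985, -0.003], [0.985, -0.174, -0.002], [-0.002, -0.003, -1.0]]
force: [0.7, 0.5, -0.1]
gripper_width: 0.998
grip_force: 0.0
handle 181 med [ 0.5475 -0.2661  0.0627] c [ 0.5467 -0.268 ] [0.0666 0.0149] 4.0
catch 312 med [ 0.4205 -0.2902  0.0592] c [ 0.4215 -0.2905] [0.0413 0.0443] 0.7
yaw 4.839886739775062 0.1271743764760649
carton 715 med [0.4872 0.3307 0.0653] c [0.4872 0.3336] [0.087  0.0498] 80.2
t 10.9 tcp [0.4922 0.3474 0.1371] yaw_y -10.0 shift mm [-640.7   41.3   33.5]  turn z 75.0 shift after turn [-125.9  629.4   37.1] grip 1.0010285525815834 0.0 F [3.7 2.7 7.8]
```

```bash
python3 -m crank '[[0,[0,0,0],[0,0,7.1]],[0,[0,0,0],[0,0,7.1]],[0,[0,0,0],[0,0,7.1]],[0,[0,0,0],[0,0,7.1]],[0,[0,0,0],[0,0,7.1]],[0,[0,0,0],[0,0,7.1]],[0,[0,0,0],[0,0,7.1]],[0,[0,0,0],[0,0,7.1]],[0,[0,0,0],[0,0,7.1]],[0,[0,0,0],[0,0,7.1]]]' >/dev/null
python3 -m crank '[[-1,[0,0,0],[0,0,4.5]],[-1,[-4,20,0],[0,0,0]],[-1,[-7,36,0],[0,0,0]],[-1,[-7,36,0],[0,0,0]],[-1,[-7,36,0],[0,0,0]],[-1,[-7,36,0],[0,0,0]],[-1,[-7,36,0],[0,0,0]],[-1,[-7,36,0],[0,0,0]],[-1,[-7,36,0],[0,0,0]],[-1,[-7,36,0],[0,0,0]]]'
python3 -m crank '[[-1,[-7,36,0],[0,0,0]],[-1,[-7,36,0],[0,0,0]],[-1,[-7,36,0],[0,0,0]],[-1,[-7,36,0],[0,0,0]],[-1,[-7,36,0],[0,0,0]],[-1,[-7,36,0],[0,0,0]],[-1,[-7,36,0],[0,0,0]],[-1,[-7,36,0],[0,0,0]],[-1,[-7,28,0],[0,0,0]],[-1,[0,0,0],[0,0,0]]]'
python3 -m crank '[[-1,[0,0,0],[0,0,0]],[-1,[0,0,0],[0,0,0]],[-1,[0,0,0],[0,0,0]],[-1,[0,0,0],[0,0,0]],[-1,[0,0,0],[0,0,0]],[-1,[0,0,0],[0,0,0]],[-1,[0,0,0],[0,0,0]],[-1,[0,0,0],[0,0,0]],[-1,[0,0,0],[0,0,0]],[-1,[0,0,0],[0,0,0]]]' >/dev/null
python3 - <<'E'
from h import *
st,f,X,h=look("w3"); x,y,z=[X[...,i] for i in range(3)]; H,S=h[...,0],h[...,1]
rect("catch",X[((H<8)|(H>172))&(S>120)&(z>.045)&(z<.07)&(x>.36)&(x<.5)])
rect("handle",X[(H>100)&(H<130)&(S>120)&(z>.05)&(z<.07)&(x<.62)])
togo([.422,-.2905,.058],-85.4)
E
```

```text
time_s: 12.58
ee_pos: [0.4529, 0.0322, 0.1276]
orientation: [[0.997, 0.078, 0.001], [0.078, -0.997, -0.0], [0.001, 0.0, -1.0]]
force: [0.1, -0.4, 0.1]
gripper_width: -0.001
grip_force: 0.0
time_s: 13.42
ee_pos: [0.4139, -0.2911, 0.1277]
orientation: [[0.997, 0.074, 0.0], [0.074, -0.997, -0.003], [0.0, 0.003, -1.0]]
force: [0.0, 0.3, -0.2]
gripper_width: 0.001
grip_force: 0.0
catch 4136 med [ 0.4229 -0.2909  0.059 ] c [ 0.4217 -0.2911] [0.0418 0.0441] 4.2
handle 1883 med [ 0.533  -0.2702  0.0627] c [ 0.5326 -0.2702] [0.0389 0.0146] 3.5
t 14.3 tcp [ 0.415  -0.2862  0.1275] yaw_y -85.5 shift mm [ 6.6  4.8 69.5]  turn z -0.1 shift after turn [ 6.6  4.9 69.5] grip 0.003167812730747882 0.0 F [ 0.8 -0.5 -0.3]
```

View pics/w3.png

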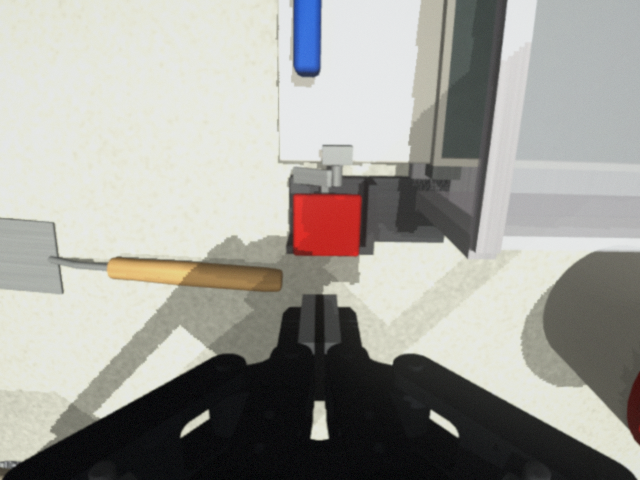

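Wrist view: red plate at (328,224), handle at (308,38), with clearance round the fingers. Now I press.

```bash
python3 -m crank '[[-1,[7,5,20],[0,0,0]],[-1,[0,0,20],[0,0,0]],[-1,[0,0,15],[0,0,0]],[-1,[0,0,9],[0,0,0]],[-1,[0,0,0],[0,0,0]],[-1,[0,0,5],[0,0,0]],[-1,[0,0,5],[0,0,0]],[-1,[0,0,4],[0,0,0]],[-1,[0,0,2],[0,0,0]],[-1,[0,0,0],[0,0,0]]]'
python3 -m crank '[[-1,[0,0,2],[0,0,0]],[-1,[0,0,1],[0,0,0]],[-1,[0,0,0],[0,0,0]],[-1,[0,0,0],[0,0,0]],[-1,[0,0,0],[0,0,0]],[-1,[0,0,0],[0,0,0]],[-1,[0,0,0],[0,0,0]],[-1,[0,0,0],[0,0,0]],[-1,[0,0,0],[0,0,0]],[-1,[0,0,0],[0,0,0]]]'
python3 - <<'E'
from h import *
st,f,X,h=look(); x,y,z=[X[...,i] for i in range(3)]; H,S=h[...,0],h[...,1]
rect("catch",X[((H<8)|(H>172))&(S>120)&(z>.03)&(z<.07)&(x>.36)&(x<.5)])
f=optics.grab_frame("top"); X=cloud(f); x,y,z=[X[...,i] for i in range(3)]
h=cv2.cvtColor(f["color"],cv2.COLOR_BGR2HSV).astype(int);H,S=h[...,0],h[...,1]
rect("handle",X[(H>100)&(H<130)&(S>120)&(z>.052)&(z<.07)&(x<.62)&(x>.5)&(y<-.2)])
togo([.5445,-.2425,.1],-85.4)
E
```

```text
time_s: 15.13
ee_pos: [0.4223, -0.2905, 0.0473]
orientation: [[0.997, 0.078, -0.0], [0.078, -0.997, 0.0], [-0.0, -0.0, -1.0]]
force: [-0.7, -0.2, -0.6]
gripper_width: -0.001
grip_force: 0.0
time_s: 15.97
ee_pos: [0.4224, -0.2906, 0.0445]
orientation: [[0.997, 0.078, 0.0], [0.078, -0.997, -0.0], [0.0, 0.0, -1.0]]
force: [0.0, -0.1, 0.0]
gripper_width: -0.0
grip_force: 0.0
catch 5846 med [ 0.4293 -0.2896  0.059 ] c [ 0.4215 -0.2918] [0.0499 0.0449] 89.8
handle 173 med [ 0.545  -0.2669  0.0625] c [ 0.5468 -0.2673] [0.0673 0.0139] 3.5
t 16.1 tcp [ 0.4224 -0.2906  0.0445] yaw_y -85.5 shift mm [125.5 -38.4 -55.5]  turn z -0.1 shift after turn [125.6 -38.1 -55.5] grip 0.0023985569347445158 0.0 F [0.5 0.8 0.2]
```

```bash
python3 - <<'E'
from h import *
a=look()[1]["color"]; f=optics.grab_frame("scene"); b=cv2.resize(f["color"][130:230,180:340],(640,400),interpolation=cv2.INTER_CUBIC)
cv2.imwrite("pics/w4.png",cv2.resize(np.vstack([a[:300],b]),(500,547)))
s=ctrl.observe();print(s["ee_pos"],s["force"],s["moment"])
E
```

```text
[ 0.42238861 -0.29060283  0.04449105] [-0.25728808  0.43796415 -0.32994033] [-0.03663725 -0.04852459  0.02496929]
```

View pics/w4.png

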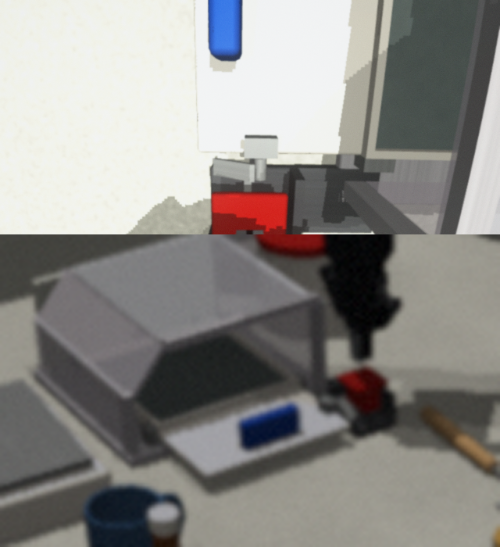

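Scene part: the finger tips at (360,355) seem to hover above the red plate, and there is no contact force. I'll measure where the tips really are.

```bash
python3 - <<'E'
from h import *
f=optics.grab_frame("scene"); X=cloud(f); x,y,z=[X[...,i] for i in range(3)]
h=cv2.cvtColor(f["color"],cv2.COLOR_BGR2HSV).astype(int);V=h[...,2]
red=((h[...,0]<8)|(h[...,0]>172))&(h[...,1]>120)
near=(abs(x-.425)<.04)&(abs(y+.288)<.04)
for zl in np.arange(.03,.13,.008):
    m=near&(z>zl)&(z<zl+.008); 
    if m.sum(): print(round(zl,3),m.sum(),"red",(m&red).sum(),"V",np.median(V[m]),np.round(np.median(X[m],0),3),np.round(X[m].min(0)[:2],3),np.round(X[m].max(0)[:2],3))
st,f,X,h=look(); T=(X-np.array(st["ee_pos"]))@np.array(st["orientation"])
m=(abs(T[...,0])<.03)&(abs(T[...,1])<.03)&(h[...,2]<120)&(h[...,1]<100)
for zl in np.arange(-.06,.03,.01):
    k=m&(T[...,2]>zl)&(T[...,2]<zl+.01)
    if k.sum(): print("tool z",round(zl,3),k.sum(),np.round(np.median(T[k],0),3))
E
```

```text
0.03 58 red 24 V 42.0 [ 0.435 -0.279  0.034] [ 0.4  -0.32] [ 0.461 -0.261]
0.038 44 red 20 V 44.5 [ 0.435 -0.28   0.041] [ 0.398 -0.323] [ 0.465 -0.26 ]
0.046 23 red 22 V 56.0 [ 0.424 -0.281  0.053] [ 0.404 -0.315] [ 0.442 -0.266]
0.054 64 red 59 V 69.0 [ 0.428 -0.287  0.057] [ 0.405 -0.309] [ 0.447 -0.261]
0.062 2 red 2 V 100.5 [ 0.436 -0.285  0.063] [ 0.436 -0.298] [ 0.437 -0.273]
0.07 1 red 0 V 121.0 [ 0.415 -0.288  0.077] [ 0.415 -0.288] [ 0.415 -0.288]
0.078 7 red 0 V 97.0 [ 0.426 -0.284  0.082] [ 0.415 -0.3  ] [ 0.432 -0.279]
0.086 13 red 0 V 54.0 [ 0.432 -0.279  0.09 ] [ 0.417 -0.295] [ 0.437 -0.269]
0.094 20 red 0 V 40.0 [ 0.432 -0.281  0.098] [ 0.413 -0.297] [ 0.438 -0.266]
0.102 15 red 0 V 21.0 [ 0.432 -0.278  0.107] [ 0.416 -0.292] [ 0.435 -0.267]
0.11 16 red 0 V 29.0 [ 0.431 -0.277  0.115] [ 0.421 -0.294] [ 0.437 -0.27 ]
0.118 14 red 0 V 14.0 [ 0.432 -0.284  0.123] [ 0.409 -0.311] [ 0.439 -0.263]
0.126 32 red 0 V 10.5 [ 0.432 -0.276  0.131] [ 0.409 -0.315] [ 0.441 -0.251]
tool z -0.06 1005 [ 0.01   0.    -0.055]
tool z -0.05 553 [ 0.01   0.    -0.047]
tool z -0.02 5 [ 0.02  -0.001 -0.011]
tool z -0.01 6 [ 0.006 -0.002 -0.005]
tool z 0.0 813 [-0.011  0.028  0.002]
tool z 0.01 364 [0.007 0.028 0.016]
tool z 0.02 231 [0.005 0.028 0.025]
```

The tips sit about 30 mm above the reported TCP. I'll descend gently until contact to calibrate this.

```bash
python3 -m crank '[[-1,[0,0,3],[0,0,0]],[-1,[0,0,3],[0,0,0]],[-1,[0,0,3],[0,0,0]],[-1,[0,0,3],[0,0,0]],[-1,[0,0,0],[0,0,0]],[-1,[0,0,0],[0,0,0]],[-1,[0,0,0],[0,0,0]],[-1,[0,0,0],[0,0,0]],[-1,[0,0,0],[0,0,0]],[-1,[0,0,0],[0,0,0]]]'
python3 - <<'E'
from h import *
st,f,X,h=look("w5"); R=np.array(st["orientation"]);
T=(X-np.array(st["ee_pos"]))@R
T0=np.array(f["T_tool_cam"]); print(np.round(T0,3).tolist())
c=T[240:,220:420]; hh=h[240:,220:420]
for r in range(240,480,20):
    print(r,np.round(T[r,320],3),np.round(X[r,320],3),h[r,320].tolist(), f["range_z"][r,320])
E
```

```text
time_s: 17.1
ee_pos: [0.4225, -0.2907, 0.0327]
orientation: [[0.997, 0.078, 0.0], [0.078, -0.997, -0.0], [0.0, 0.0, -1.0]]
force: [-1.2, -0.5, -0.3]
gripper_width: 0.0
grip_force: 0.0
[[0.001, -0.952, -0.305, 0.078], [1.0, 0.001, 0.0, 0.0], [-0.0, -0.305, 0.952, -0.179], [0.0, 0.0, 0.0, 1.0]]
240 [ 0.022  0.001 -0.01 ] [ 0.445 -0.29   0.042] [42, 7, 182] 0.17859858
260 [ 0.019  0.001 -0.026] [ 0.441 -0.29   0.059] [1, 211, 197] 0.16378279
280 [ 0.009  0.001 -0.025] [ 0.432 -0.291  0.058] [1, 220, 213] 0.1674018
300 [ 0.01   0.001 -0.045] [ 0.433 -0.291  0.078] [0, 77, 30] 0.14812003
320 [ 0.01   0.001 -0.06 ] [ 0.433 -0.291  0.093] [177, 91, 28] 0.13385281
340 [ 0.01   0.001 -0.073] [ 0.433 -0.291  0.106] [7, 100, 23] 0.121759824
360 [ 0.004  0.001 -0.074] [ 0.426 -0.291  0.107] [165, 20, 25] 0.12293798
380 [-0.004  0.001 -0.074] [ 0.419 -0.292  0.107] [150, 23, 22] 0.12512125
400 [-0.011  0.001 -0.075] [ 0.412 -0.292  0.108] [38, 20, 51] 0.12644817
420 [-0.117  0.001  0.032] [ 0.306 -0.301  0.001] [30, 25, 142] 0.26062796
440 [ 0.009  0.001 -0.111] [ 0.432 -0.291  0.144] [30, 25, 101] 0.08571707
460 [ 0.01   0.001 -0.117] [ 0.432 -0.291  0.15 ] [170, 48, 16] 0.08005597
```

View pics/w5.png

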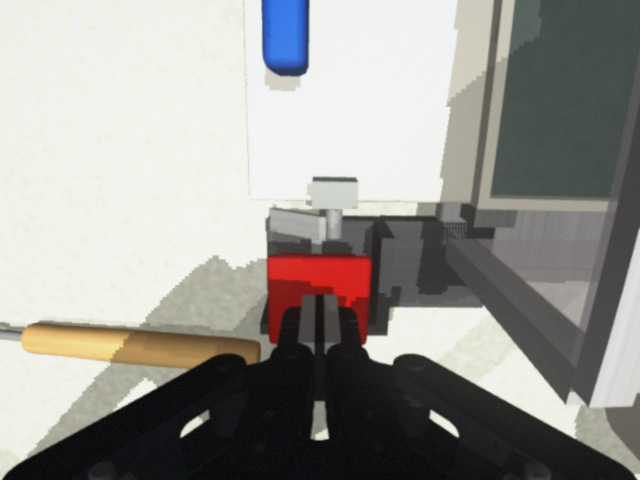

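Tips at (320,297) are still about 14 mm above the red plate, so I keep going down.

```bash
python3 -m crank '[[-1,[0,0,3],[0,0,0]],[-1,[0,0,3],[0,0,0]],[-1,[0,0,3],[0,0,0]],[-1,[0,0,3],[0,0,0]],[-1,[0,0,0],[0,0,0]],[-1,[0,0,0],[0,0,0]],[-1,[0,0,0],[0,0,0]],[-1,[0,0,0],[0,0,0]],[-1,[0,0,0],[0,0,0]],[-1,[0,0,0],[0,0,0]]]'
python3 -m crank '[[-1,[0,0,2],[0,0,0]],[-1,[0,0,2],[0,0,0]],[-1,[0,0,2],[0,0,0]],[-1,[0,0,0],[0,0,0]],[-1,[0,0,0],[0,0,0]],[-1,[0,0,0],[0,0,0]],[-1,[0,0,0],[0,0,0]],[-1,[0,0,0],[0,0,0]],[-1,[0,0,0],[0,0,0]],[-1,[0,0,0],[0,0,0]]]'
python3 - <<'E'
from h import *
st,f,X,h=look("w6"); 
T=(X-np.array(st["ee_pos"]))@np.array(st["orientation"])
for r in range(240,340,8): print(r,np.round(T[r,320],3),np.round(X[r,320],3),np.round(X[r,300],3),h[r,320].tolist())
E
```

```text
time_s: 17.98
ee_pos: [0.4224, -0.2906, 0.0205]
orientation: [[0.997, 0.078, 0.0], [0.078, -0.997, -0.0], [0.0, 0.0, -1.0]]
force: [0.0, -0.6, -0.6]
gripper_width: -0.002
grip_force: 0.0
time_s: 18.82
ee_pos: [0.4224, -0.2906, 0.0145]
orientation: [[0.997, 0.078, 0.0], [0.078, -0.997, -0.0], [0.0, 0.0, -1.0]]
force: [0.7, -0.8, -0.7]
gripper_width: 0.0
grip_force: 0.0
240 [ 0.025  0.001 -0.019] [ 0.448 -0.289  0.034] [ 0.445 -0.281  0.029] [34, 9, 189]
248 [ 0.016  0.001 -0.004] [ 0.439 -0.29   0.018] [ 0.436 -0.281  0.013] [48, 8, 168]
256 [ 0.012  0.001 -0.004] [ 0.435 -0.291  0.018] [ 0.432 -0.281  0.013] [18, 13, 101]
264 [ 0.02   0.001 -0.034] [ 0.443 -0.29   0.049] [ 0.442 -0.282  0.049] [1, 187, 101]
272 [ 0.018  0.001 -0.037] [ 0.44  -0.29   0.051] [ 0.44  -0.282  0.051] [1, 216, 213]
280 [ 0.015  0.001 -0.037] [ 0.437 -0.29   0.051] [ 0.436 -0.282  0.051] [0, 217, 212]
288 [ 0.011  0.001 -0.037] [ 0.434 -0.291  0.051] [ 0.433 -0.283  0.051] [1, 223, 210]
296 [ 0.01   0.001 -0.042] [ 0.433 -0.291  0.057] [ 0.429 -0.283  0.051] [3, 93, 33]
304 [ 0.011  0.001 -0.05 ] [ 0.433 -0.291  0.064] [ 0.426 -0.283  0.051] [0, 85, 33]
312 [ 0.011  0.001 -0.056] [ 0.433 -0.29   0.071] [ 0.428 -0.283  0.062] [0, 82, 25]
320 [ 0.011  0.001 -0.061] [ 0.433 -0.29   0.076] [ 0.432 -0.284  0.075] [173, 73, 28]
328 [ 0.01   0.001 -0.066] [ 0.433 -0.291  0.08 ] [ 0.432 -0.284  0.08 ] [175, 67, 23]
336 [ 0.01   0.001 -0.07 ] [ 0.433 -0.291  0.085] [ 0.433 -0.284  0.086] [3, 121, 19]
```

The plate is pressed about 8 mm with the TCP reading 14.5 mm, so the shut tips are about 36 mm above the reported TCP. I press the rest.

```bash
python3 -m crank '[[-1,[0,0,2],[0,0,0]],[-1,[0,0,2],[0,0,0]],[-1,[0,0,2],[0,0,0]],[-1,[0,0,1],[0,0,0]],[-1,[0,0,0],[0,0,0]],[-1,[0,0,0],[0,0,0]],[-1,[0,0,0],[0,0,0]],[-1,[0,0,0],[0,0,0]],[-1,[0,0,0],[0,0,0]],[-1,[0,0,0],[0,0,0]]]'
python3 - <<'E'
from h import *
st,f,X,h=look("w7"); x,y,z=[X[...,i] for i in range(3)]; H,S=h[...,0],h[...,1]
print(np.round(X[276,300],3))
rect("handle",X[(H>100)&(H<130)&(S>120)&(z>.052)&(z<.07)&(x<.62)])
f=optics.grab_frame("top"); X=cloud(f); x,y,z=[X[...,i] for i in range(3)]
h=cv2.cvtColor(f["color"],cv2.COLOR_BGR2HSV).astype(int);H,S=h[...,0],h[...,1]
rect("handle",X[(H>100)&(H<130)&(S>120)&(z>.052)&(z<.07)&(x<.62)&(x>.5)&(y<-.2)])
print(ctrl.observe())
E
```

```text
time_s: 19.7
ee_pos: [0.4226, -0.2909, 0.0081]
orientation: [[0.997, 0.078, 0.0], [0.078, -0.997, -0.0], [0.0, 0.0, -1.0]]
force: [-2.3, 1.5, 8.9]
gripper_width: -0.003
grip_force: 4.3
[ 0.439 -0.283  0.046]
handle 3652 med [ 0.5193 -0.2342  0.0622] c [ 0.5199 -0.2323] [0.0187 0.0158] 6.1
handle 173 med [ 0.5442 -0.2271  0.0626] c [ 0.5439 -0.2286] [0.0668 0.0147] 1.9
{'time_s': 19.8, 'qpos': array([-7.02680343e-01,  7.46691045e-02,  1.90697828e+00, -1.69782769e-04,
        1.15945526e+00,  7.90112706e-01]), 'qd': array([-9.37067218e-04,  2.67861447e-05,  1.10503885e-03, -1.79382341e-04,
       -6.94507307e-04, -3.68633588e-04]), 'effort': array([ 2.37945328e-01, -4.44141698e+01, -4.18969131e+01,  2.60233255e-01,
       -1.16585556e+00,  3.00929096e-03]), 'ee_pos': array([ 0.42259877, -0.2908788 ,  0.00807559]), 'orientation': array([[ 9.96953965e-01,  7.79917786e-02,  2.73361784e-04],
       [ 7.79918928e-02, -9.96953898e-01, -4.35433286e-04],
       [ 2.38568879e-04,  4.55426944e-04, -9.99999868e-01]]), 'force': array([-2.00123213,  0.80932126,  7.77991665]), 'moment': array([2.84703901e-01, 5.33433964e-01, 1.51926095e-04]), 'grip_force': 4.2792084501706995, 'gripper_width': -0.0018575445265885675}
```

The shelf popped out, with the handle now at about y=-0.2285. I lift, open partway and go above the handle.

```bash
python3 -m crank '[[-1,[0,0,-15],[0,0,0]],[-1,[0,0,-25],[0,0,0]],[-1,[0,0,-30],[0,0,0]],[0.2,[0,0,-20],[0,0,0]],[0.2,[26,-11,0],[0,0,0]],[0.2,[30,-13,0],[0,0,0]],[0.2,[30,-13,0],[0,0,0]],[0.2,[24,-10,0],[0,0,0]],[0.2,[15,-6,0],[0,0,0]],[0.2,[0,0,0],[0,0,0]]]'
python3 -m crank '[[0.2,[0,0,0],[0,0,0]],[0.2,[0,0,0],[0,0,0]],[0.2,[0,0,0],[0,0,0]],[0.2,[0,0,0],[0,0,0]],[0.2,[0,0,0],[0,0,0]],[0.2,[0,0,0],[0,0,0]],[0.2,[0,0,0],[0,0,0]],[0.2,[0,0,0],[0,0,0]],[0.2,[0,0,0],[0,0,0]],[0.2,[0,0,0],[0,0,0]]]'
python3 - <<'E'
from h import *
st,f,X,h=look("w8"); x,y,z=[X[...,i] for i in range(3)]; H,S=h[...,0],h[...,1]
c=rect("handle",X[(H>100)&(H<130)&(S>120)&(z>.054)&(z<.07)&(x<.62)])
T=(X-np.array(st["ee_pos"]))@np.array(st["orientation"])
m=(abs(T[...,0])<.02)&(abs(T[...,1])<.06)&(T[...,2]<-.005)&(T[...,2]>-.1)&(h[...,2]<110)
for zl in np.arange(-.08,-.005,.008):
    k=m&(T[...,2]>zl)&(T[...,2]<zl+.008)
    if k.sum()>5: print("tool z",round(zl,3),k.sum(),np.round(np.percentile(T[k],[5,95],axis=0),3).tolist())
togo([*(c if c is not None else [.5435,-.2285]),.03],-85.4)
E
```

```text
time_s: 20.63
ee_pos: [0.5452, -0.226, 0.0969]
orientation: [[0.997, 0.081, 0.001], [0.081, -0.997, 0.001], [0.001, -0.001, -1.0]]
force: [0.2, 0.3, -0.7]
gripper_width: 0.6
grip_force: 0.0
time_s: 21.47
ee_pos: [0.5429, -0.2281, 0.0975]
orientation: [[0.997, 0.078, 0.0], [0.078, -0.997, -0.0], [0.0, 0.0, -1.0]]
force: [0.8, 0.7, -0.3]
gripper_width: 0.599
grip_force: 0.0
handle 2841 med [ 0.55   -0.2296  0.0627] c [ 0.5471 -0.2297] [0.068  0.0146] 3.9
tool z -0.08 1811 [[-0.008, -0.03, -0.079], [0.011, 0.031, -0.073]]
tool z -0.072 1548 [[-0.008, -0.037, -0.072], [0.011, 0.038, -0.064]]
tool z -0.064 1325 [[-0.009, -0.037, -0.064], [0.011, 0.037, -0.056]]
tool z -0.056 1120 [[-0.009, -0.037, -0.056], [0.011, 0.037, -0.048]]
tool z -0.048 496 [[-0.009, -0.031, -0.048], [0.011, 0.031, -0.042]]
t 21.5 tcp [ 0.5429 -0.228   0.0975] yaw_y -85.5 shift mm [ 4.1  2.  67.5]  turn z -0.1 shift after turn [ 4.1  2.  67.5] grip 0.6038787796808239 0.0 F [ 0.6 -0.3 -0.3]
```

View pics/w8.png

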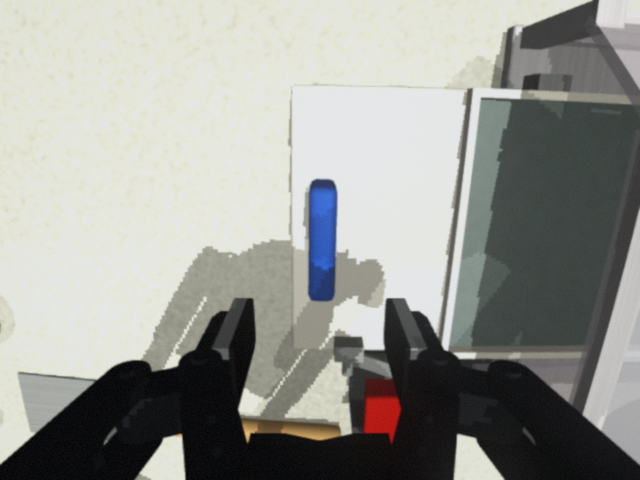

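Wrist view: handle at (322,240) is between the tips at (240,300) and (400,300). Real tips lie about 42 mm behind the nominal TCP, with the palm at 74 mm. I lower with that offset and grip.

```bash
python3 -m crank '[[0.2,[4,2,20],[0,0,0]],[0.2,[0,0,20],[0,0,0]],[0.2,[0,0,20],[0,0,0]],[0.2,[0,0,16],[0,0,0]],[0.2,[0,0,10],[0,0,0]],[0.2,[0,0,7],[0,0,0]],[0.2,[0,0,0],[0,0,0]],[0.2,[0,0,0],[0,0,0]],[-1,[0,0,0],[0,0,0]],[-1,[0,0,0],[0,0,0]]]' 50
python3 -m crank '[[-1,[0,0,0],[0,0,0]],[-1,[0,0,0],[0,0,0]],[-1,[0,0,0],[0,0,0]],[-1,[0,0,0],[0,0,0]],[-1,[0,0,0],[0,0,0]],[-1,[0,0,0],[0,0,0]],[-1,[0,0,0],[0,0,0]],[-1,[0,0,0],[0,0,0]],[-1,[0,0,0],[0,0,0]],[-1,[0,0,0],[0,0,0]]]'
```

```text
time_s: 22.35
ee_pos: [0.5481, -0.2302, 0.0059]
orientation: [[0.997, 0.078, 0.002], [0.078, -0.997, -0.001], [0.002, 0.001, -1.0]]
force: [-0.7, 0.3, -1.0]
gripper_width: 0.33
grip_force: 0.0
time_s: 23.18
ee_pos: [0.5479, -0.2302, 0.0059]
orientation: [[0.997, 0.077, 0.002], [0.077, -0.997, -0.001], [0.002, 0.001, -1.0]]
force: [-1.5, 0.9, 6.6]
gripper_width: 0.172
grip_force: 50.0
```

```bash
python3 -m crank '[[-1,[0,-10,0],[0,0,0]],[-1,[0,-20,0],[0,0,0]],[-1,[0,-20,0],[0,0,0]],[-1,[0,-20,0],[0,0,0]],[-1,[0,-20,0],[0,0,0]],[-1,[0,-20,0],[0,0,0]],[-1,[0,-20,0],[0,0,0]],[-1,[0,-20,0],[0,0,0]],[-1,[0,-15,0],[0,0,0]],[-1,[0,-10,0],[0,0,0]]]'
python3 -m crank '[[-1,[0,-5,0],[0,0,0]],[-1,[0,-2,0],[0,0,0]],[-1,[0,-2,0],[0,0,0]],[-1,[0,0,0],[0,0,0]],[-1,[0,0,0],[0,0,0]],[-1,[0,0,0],[0,0,0]],[-1,[0,0,0],[0,0,0]],[-1,[0,0,0],[0,0,0]],[-1,[0,0,0],[0,0,0]],[-1,[0,0,0],[0,0,0]]]'
```

```text
time_s: 24.02
ee_pos: [0.537, -0.0537, 0.0059]
orientation: [[0.997, 0.078, 0.008], [0.078, -0.997, -0.0], [0.008, 0.001, -1.0]]
force: [16.2, -1.4, -9.8]
gripper_width: 0.174
grip_force: 50.0
time_s: 24.85
ee_pos: [0.5369, -0.0507, 0.006]
orientation: [[0.997, 0.077, 0.009], [0.077, -0.997, -0.007], [0.008, 0.007, -1.0]]
force: [17.1, -21.4, -12.3]
gripper_width: 0.172
grip_force: 49.9
```

Hard stop reached (Fy −21 N, travel about 0.22). I release, lift and measure the shelf and tins.

```bash
python3 -m crank '[[-1,[0,2,0],[0,0,0]],[0,[0,0,0],[0,0,0]],[0.2,[0,0,0],[0,0,0]],[0.2,[0,0,0],[0,0,0]],[0.2,[0,0,-10],[0,0,0]],[0.2,[0,0,-20],[0,0,0]],[0.5,[0,0,-30],[0,0,0]],[1,[0,0,-30],[0,0,0]],[1,[0,0,-30],[0,0,0]],[1,[0,0,-20],[0,0,0]]]'
python3 -m crank '[[1,[0,0,0],[0,0,0]],[1,[-20,-20,0],[0,0,0]],[1,[-25,-30,0],[0,0,0]],[1,[-25,-30,0],[0,0,0]],[1,[-20,-15,0],[0,0,0]],[1,[0,0,0],[0,0,0]],[1,[0,0,0],[0,0,0]],[1,[0,0,0],[0,0,0]],[1,[0,0,0],[0,0,0]],[1,[0,0,0],[0,0,0]]]'
cat > tt.py <<'E'
from h import *
def top(name):
    f=optics.grab_frame("top"); cv2.imwrite(f"pics/{name}.png",f["color"]); X=cloud(f); x,y,z=[X[...,i] for i in range(3)]
    h=cv2.cvtColor(f["color"],cv2.COLOR_BGR2HSV).astype(int);H,S,V=h[...,0],h[...,1],h[...,2]
    rect("handle",X[(H>100)&(H<130)&(S>120)&(z>.052)&(z<.07)&(x<.62)&(x>.45)&(y>-.35)&(y<.05)])
    l=((H>20)&(H<35)&(S>120)&(z>.035)&(z<.1)&(y>-.4)&(y<.4)&(x<.66)&(x>.25)).astype(np.uint8)
    n,lab,s,_=cv2.connectedComponentsWithStats(l)
    for i in range(1,n):
        if s[i,4]>100: rect(f"tin px{s[i,:4]}",X[lab==i])
    rect("shelf",X[(z>.02)&(z<.048)&(x>.4)&(x<.68)&(y>-.34)&(y<0)])
E
python3 - <<'E'
from tt import *
top("top2")
st,f,X,h=look("w9"); x,y,z=[X[...,i] for i in range(3)]; H,S=h[...,0],h[...,1]
c=rect("tin wrist",X[(H>18)&(H<35)&(S>120)&(z>.045)&(z<.06)])
togo([.441,.055,-.01])
E
```

```text
time_s: 25.68
ee_pos: [0.5338, -0.0481, 0.1487]
orientation: [[0.997, 0.079, 0.004], [0.079, -0.997, -0.001], [0.004, 0.001, -1.0]]
force: [1.1, -0.8, -0.0]
gripper_width: 1.002
grip_force: 0.0
time_s: 26.52
ee_pos: [0.4362, 0.0389, 0.1446]
orientation: [[0.997, 0.077, -0.0], [0.077, -0.997, -0.0], [-0.0, 0.0, -1.0]]
force: [-0.3, 0.5, -1.1]
gripper_width: 0.995
grip_force: 0.0
handle 69 med [ 0.5503 -0.0482  0.0627] c [ 0.5513 -0.0493] [0.0282 0.0126] 1.4
shelf 7006 med [ 0.5549 -0.2092  0.0303] c [ 0.5139 -0.1892] [0.2401 0.3135] 3.2
tin wrist 11581 med [0.5104 0.0901 0.0515] c [0.485  0.0821] [0.1613 0.0577] 31.8
t 26.6 tcp [0.436  0.039  0.1444] yaw_y -85.6 shift mm [  6.2 -15.6 154.4]  grip 1.0009223149808204 0.0 F [-0.7 -0.2  0.5]
```

View pics/w9.png

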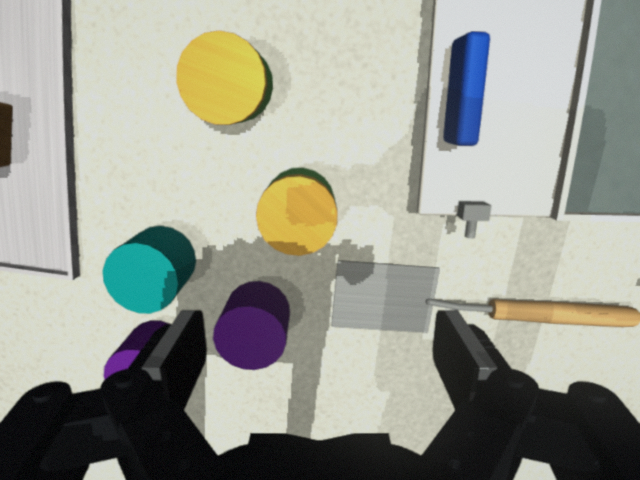

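Wrist view: brass tins (green sides) at (221,78) and (297,215), and the shelf fully out. I grasp the nearer tin, world (0.441, 0.0545).

```bash
python3 -m crank '[[1,[6,-15,15],[0,0,0]],[1,[0,0,25],[0,0,0]],[1,[0,0,25],[0,0,0]],[1,[0,0,25],[0,0,0]],[1,[0,0,25],[0,0,0]],[1,[0,0,20],[0,0,0]],[1,[0,0,13],[0,0,0]],[1,[0,0,8],[0,0,0]],[1,[0,0,0],[0,0,0]],[1,[0,0,0],[0,0,0]]]' 50
python3 - <<'E'
from h import *
st,f,X,h=look("w10"); x,y,z=[X[...,i] for i in range(3)]; H,S=h[...,0],h[...,1]
rect("tin",X[(H>18)&(H<35)&(S>120)&(z>.045)&(z<.06)&(np.hypot(x-.441,y-.055)<.05)])
togo([.441,.0545,-.012])
E
python3 -m crank '[[-1,[0,0,0],[0,0,0]],[-1,[0,0,0],[0,0,0]],[-1,[0,0,0],[0,0,0]],[-1,[0,0,0],[0,0,0]],[-1,[0,0,0],[0,0,0]],[-1,[0,0,0],[0,0,0]],[-1,[0,0,0],[0,0,0]],[-1,[0,0,0],[0,0,0]],[-1,[0,0,0],[0,0,0]],[-1,[0,0,0],[0,0,0]]]'
```

```text
time_s: 27.45
ee_pos: [0.4406, 0.0547, -0.0114]
orientation: [[0.997, 0.078, -0.001], [0.078, -0.997, -0.0], [-0.001, -0.0, -1.0]]
force: [-0.3, -0.7, 1.3]
gripper_width: 0.999
grip_force: 0.0
tin 20163 med [0.4443 0.0553 0.0515] c [0.4374 0.0601] [0.0586 0.0703] 35.9
t 27.5 tcp [ 0.4413  0.0547 -0.0107] yaw_y -85.5 shift mm [-0.4  0.2  1.3]  grip 1.0001813224849316 0.0 F [ 0.   0.3 -0.3]
time_s: 28.33
ee_pos: [0.4418, 0.0549, -0.01]
orientation: [[0.997, 0.078, 0.002], [0.078, -0.997, 0.0], [0.002, 0.0, -1.0]]
force: [-1.3, -0.4, 6.6]
gripper_width: 0.662
grip_force: 53.0
```

```bash
python3 -m crank '[[-1,[0,0,-10],[0,0,0]],[-1,[0,0,-20],[0,0,0]],[-1,[0,0,-30],[0,0,0]],[-1,[0,0,-30],[0,0,0]],[-1,[0,0,-20],[0,0,0]],[-1,[0,0,-10],[0,0,0]],[-1,[3,20,0],[0,0,0]],[-1,[4,28,0],[0,0,0]],[-1,[4,28,0],[0,0,0]],[-1,[5,30,0],[0,0,0]]]'
python3 -m crank '[[-1,[5,30,0],[0,0,0]],[-1,[5,30,0],[0,0,0]],[-1,[5,30,0],[0,0,0]],[-1,[5,30,0],[0,0,0]],[-1,[4,28,0],[0,0,0]],[-1,[2,20,0],[0,0,0]],[-1,[0,8,0],[0,0,0]],[-1,[0,0,0],[0,0,0]],[-1,[0,0,0],[0,0,0]],[-1,[0,0,0],[0,0,0]]]'
python3 - <<'E'
from h import *
st,f,X,h=look("w11"); x,y,z=[X[...,i] for i in range(3)]; H,S=h[...,0],h[...,1]
rect("handle",X[(H>100)&(H<130)&(S>120)&(z>.054)&(z<.07)&(x<.65)])
f=optics.grab_frame("top"); X=cloud(f); x,y,z=[X[...,i] for i in range(3)]
h=cv2.cvtColor(f["color"],cv2.COLOR_BGR2HSV).astype(int);H,S,V=h[...,0],h[...,1],h[...,2]
rect("handle top",X[(H>100)&(H<130)&(S>120)&(z>.052)&(z<.07)&(x<.62)&(x>.45)&(y>-.35)&(y<.05)])
togo([.506,-.223,.018])
E
```

```text
time_s: 29.17
ee_pos: [0.4643, -0.0502, 0.1083]
orientation: [[0.997, 0.079, -0.001], [0.079, -0.997, 0.0], [-0.0, -0.0, -1.0]]
force: [-0.2, 0.2, -2.0]
gripper_width: 0.662
grip_force: 53.7
time_s: 30.0
ee_pos: [0.504, -0.2217, 0.1081]
orientation: [[0.997, 0.079, -0.001], [0.079, -0.997, 0.001], [-0.001, -0.001, -1.0]]
force: [-0.3, 0.8, -1.6]
gripper_width: 0.659
grip_force: 53.8
handle 3532 med [ 0.537  -0.0553  0.0623] c [ 0.5347 -0.0525] [0.0678 0.0167] 3.0
handle top 158 med [ 0.5329 -0.0502  0.0626] c [ 0.533  -0.0503] [0.065  0.0136] 3.0
t 30.1 tcp [ 0.5043 -0.2217  0.1084] yaw_y -85.5 shift mm [ 1.6  1.5 90.4]  grip 0.6619947336824287 53.80510747432709 F [ 0.7  0.1 -2.1]
```

View pics/w11.png

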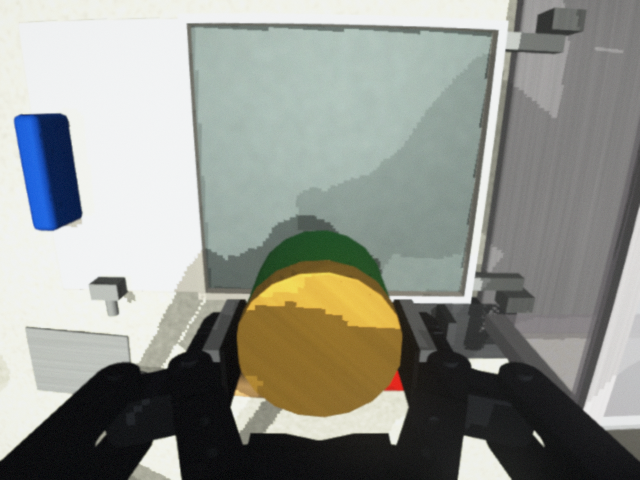

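Wrist view: the tin is held level, with the loading floor spanning about (190–500, 25–295) and handle at (45,170). Now I lower at the near half.

```bash
python3 -m crank '[[-1,[0,0,20],[0,0,0]],[-1,[0,0,20],[0,0,0]],[-1,[0,0,20],[0,0,0]],[-1,[0,0,12],[0,0,0]],[-1,[0,0,8],[0,0,0]],[-1,[0,0,5],[0,0,0]],[-1,[0,0,3],[0,0,0]],[-1,[0,0,1],[0,0,0]],[-1,[0,0,0],[0,0,0]],[-1,[0,0,0],[0,0,0]]]'
python3 -m crank '[[-1,[0,0,0],[0,0,0]],[0.5,[0,0,0],[0,0,0]],[0.7,[0,0,0],[0,0,0]],[0.8,[0,0,0],[0,0,0]],[0.8,[0,0,0],[0,0,0]],[0.8,[0,0,0],[0,0,0]],[0.8,[0,0,0],[0,0,0]],[0.8,[0,0,-20],[0,0,0]],[0.8,[0,0,-30],[0,0,0]],[1,[0,0,-30],[0,0,0]]]'
python3 -m crank '[[1,[0,-35,-10],[0,0,0]],[1,[0,-35,0],[0,0,0]],[1,[0,-35,0],[0,0,0]],[1,[0,-35,0],[0,0,0]],[1,[0,-35,0],[0,0,0]],[1,[0,-35,0],[0,0,0]],[1,[0,-35,0],[0,0,0]],[1,[0,-35,0],[0,0,0]],[1,[0,0,0],[0,0,0]],[1,[0,0,0],[0,0,0]]]'
python3 - <<'E'
from tt import *
top("top3")
togo([.53,.11,-.012])
E
```

```text
time_s: 30.93
ee_pos: [0.5051, -0.2234, 0.0205]
orientation: [[0.997, 0.078, 0.001], [0.078, -0.997, -0.001], [0.001, 0.001, -1.0]]
force: [-0.7, -0.4, -2.0]
gripper_width: 0.658
grip_force: 53.8
time_s: 31.77
ee_pos: [0.5031, -0.2223, 0.0991]
orientation: [[0.997, 0.078, -0.003], [0.078, -0.997, 0.002], [-0.003, -0.002, -1.0]]
force: [1.0, 0.1, -0.1]
gripper_width: 1.004
grip_force: 0.0
time_s: 32.6
ee_pos: [0.4823, 0.0578, 0.1096]
orientation: [[0.997, 0.082, 0.0], [0.082, -0.997, 0.0], [0.0, 0.0, -1.0]]
force: [-0.1, -1.1, -0.5]
gripper_width: 0.997
grip_force: 0.0
handle few 0
tin px[420 249  26  24] 475 med [ 0.5031 -0.2217  0.0799] c [ 0.5026 -0.2228] [0.0563 0.0554] 90.0
shelf 6671 med [ 0.548  -0.1966  0.0304] c [ 0.5195 -0.1842] [0.2404 0.3132] 0.7
t 32.6 tcp [0.4825 0.0565 0.1096] yaw_y -85.4 shift mm [ 51.6 -49.6 121.6]  grip 1.0004798609347727 0.0 F [ 1.3 -0.9 -0.4]
```

```bash
python3 -m crank '[[1,[0,0,0],[0,0,0]],[1,[20,-20,0],[0,0,0]],[1,[20,-20,0],[0,0,0]],[1,[11,-10,0],[0,0,0]],[1,[0,0,0],[0,0,0]],[1,[0,0,0],[0,0,0]],[1,[0,0,0],[0,0,0]],[1,[0,0,0],[0,0,0]],[1,[0,0,0],[0,0,0]],[1,[0,0,0],[0,0,0]]]' >/dev/null
python3 - <<'E'
from h import *
st,f,X,h=look("w12"); x,y,z=[X[...,i] for i in range(3)]; H,S=h[...,0],h[...,1]
c=rect("tin",X[(H>18)&(H<35)&(S>120)&(z>.045)&(z<.06)&(y>0)])
print(optics.masks_of("wrist","tin1")[0]["box"])
togo([*c,-.012])
E
```

```text
tin 6418 med [0.5309 0.1103 0.0515] c [0.5086 0.1954] [0.0577 0.2329] 13.9
[275.1, 179.7, 90.5, 101.8]
t 33.6 tcp [0.5294 0.1096 0.1096] yaw_y -85.6 shift mm [-14.2 -87.2 121.6]  grip 1.0039343381815833 0.0 F [-0.2  0.7  0.1]
```

```bash
python3 -m crank '[[1,[1,-1,20],[0,0,0]],[1,[0,0,25],[0,0,0]],[1,[0,0,25],[0,0,0]],[1,[0,0,25],[0,0,0]],[1,[0,0,15],[0,0,0]],[1,[0,0,8],[0,0,0]],[1,[0,0,4],[0,0,0]],[1,[0,0,0],[0,0,0]],[1,[0,0,0],[0,0,0]],[-1,[0,0,0],[0,0,0]]]' 50
python3 -m crank '[[-1,[0,0,0],[0,0,0]],[-1,[0,0,0],[0,0,0]],[-1,[0,0,0],[0,0,0]],[-1,[0,0,0],[0,0,0]],[-1,[0,0,0],[0,0,0]],[-1,[0,0,0],[0,0,0]],[-1,[0,0,0],[0,0,0]],[-1,[0,0,0],[0,0,0]],[-1,[0,0,0],[0,0,0]],[-1,[0,0,0],[0,0,0]]]'
python3 -m crank '[[-1,[0,0,-10],[0,0,0]],[-1,[0,0,-20],[0,0,0]],[-1,[0,0,-30],[0,0,0]],[-1,[0,0,-30],[0,0,0]],[-1,[0,0,-20],[0,0,0]],[-1,[0,0,-10],[0,0,0]],[-1,[3,20,0],[0,0,0]],[-1,[3,28,0],[0,0,0]],[-1,[3,28,0],[0,0,0]],[-1,[3,30,0],[0,0,0]]]'
python3 -c "
from h import *
togo([.586,-.219,.018])"
```

```text
time_s: 34.42
ee_pos: [0.5318, 0.1112, -0.011]
orientation: [[0.997, 0.078, 0.002], [0.078, -0.997, 0.0], [0.003, -0.0, -1.0]]
force: [-0.5, 0.6, -0.4]
gripper_width: 0.889
grip_force: 0.0
time_s: 35.25
ee_pos: [0.5317, 0.1111, -0.0109]
orientation: [[0.997, 0.078, 0.003], [0.078, -0.997, 0.0], [0.003, 0.0, -1.0]]
force: [-1.4, -0.3, 6.0]
gripper_width: 0.667
grip_force: 53.5
time_s: 36.08
ee_pos: [0.55, 0.0057, 0.107]
orientation: [[0.997, 0.079, -0.001], [0.079, -0.997, 0.0], [-0.001, -0.0, -1.0]]
force: [0.9, 0.8, -3.1]
gripper_width: 0.663
grip_force: 54.1
t 36.1 tcp [0.55   0.0057 0.107 ] yaw_y -85.5 shift mm [ 18.2 226.9  88.9]  grip 0.6626215281107033 54.057193994522095 F [ 0.9  0.8 -3.1]
```

```bash
python3 -m crank '[[-1,[2,30,0],[0,0,0]],[-1,[2,30,0],[0,0,0]],[-1,[2,30,0],[0,0,0]],[-1,[3,30,0],[0,0,0]],[-1,[3,30,0],[0,0,0]],[-1,[3,30,0],[0,0,0]],[-1,[3,25,0],[0,0,0]],[-1,[0,15,0],[0,0,0]],[-1,[0,6,0],[0,0,0]],[-1,[0,0,0],[0,0,0]]]'
python3 -m crank '[[-1,[0,0,0],[0,0,0]],[-1,[0,0,20],[0,0,0]],[-1,[0,0,20],[0,0,0]],[-1,[0,0,20],[0,0,0]],[-1,[0,0,13],[0,0,0]],[-1,[0,0,8],[0,0,0]],[-1,[0,0,4],[0,0,0]],[-1,[0,0,3],[0,0,0]],[-1,[0,0,1],[0,0,0]],[-1,[0,0,0],[0,0,0]]]'
python3 -m crank '[[-1,[0,0,0],[0,0,0]],[0.5,[0,0,0],[0,0,0]],[0.7,[0,0,0],[0,0,0]],[0.8,[0,0,0],[0,0,0]],[0.8,[0,0,0],[0,0,0]],[0.8,[0,0,0],[0,0,0]],[0.8,[0,0,0],[0,0,0]],[0.8,[0,0,-20],[0,0,0]],[0.8,[0,0,-30],[0,0,0]],[0.2,[0,0,-30],[0,0,0]]]'
python3 -m crank '[[0.2,[-10,-30,0],[0,0,0]],[0.2,[-10,-30,0],[0,0,0]],[0.2,[-10,-30,0],[0,0,0]],[0.2,[-10,-30,0],[0,0,0]],[0.2,[-10,-30,0],[0,0,0]],[0.2,[-10,-20,0],[0,0,0]],[0.2,[0,0,0],[0,0,0]],[0.2,[0,0,0],[0,0,0]],[0.2,[0,0,0],[0,0,0]],[0.2,[0,0,0],[0,0,0]]]'
python3 - <<'E'
from tt import *
top("top4")
st,f,X,h=look("w13"); x,y,z=[X[...,i] for i in range(3)]; H,S=h[...,0],h[...,1]
m=(H>100)&(H<130)&(S>120)&(z>.054)&(z<.07)&(x<.62)
c=rect("handle w",X[m]); print(np.argwhere(m).mean(0)) if m.any() else 0
togo([.534,-.051,.006],-86.5)
a=cv2.imread("pics/top4.png")[150:370,230:530]; cv2.imwrite("pics/t4c.png",cv2.resize(a,None,fx=2.5,fy=2.5))
E
```

```text
time_s: 36.92
ee_pos: [0.5856, -0.2183, 0.1068]
orientation: [[0.997, 0.076, -0.001], [0.076, -0.997, 0.001], [-0.001, -0.001, -1.0]]
force: [-0.1, 0.8, -2.6]
gripper_width: 0.661
grip_force: 54.1
time_s: 37.75
ee_pos: [0.5869, -0.2178, 0.0194]
orientation: [[0.997, 0.078, 0.001], [0.078, -0.997, -0.001], [0.001, 0.001, -1.0]]
force: [-0.4, -0.1, -2.6]
gripper_width: 0.66
grip_force: 54.1
time_s: 38.58
ee_pos: [0.5849, -0.217, 0.0979]
orientation: [[0.997, 0.078, -0.003], [0.078, -0.997, 0.001], [-0.003, -0.002, -1.0]]
force: [0.7, -0.7, 1.5]
gripper_width: 0.779
grip_force: 0.0
time_s: 39.42
ee_pos: [0.5137, -0.0537, 0.0987]
orientation: [[0.997, 0.077, 0.001], [0.077, -0.997, -0.0], [0.001, 0.0, -1.0]]
force: [0.9, -0.7, 0.2]
gripper_width: 0.601
grip_force: 0.0
handle few 0
shelf 2676 med [ 0.4885 -0.2844  0.0306] c [ 0.5189 -0.1847] [0.2398 0.3134] 0.8
handle w 3054 med [ 0.5383 -0.051   0.0627] c [ 0.5356 -0.0512] [0.0685 0.0145] 3.8
[210.11198428 316.616241  ]
t 39.5 tcp [ 0.5135 -0.0537  0.0985] yaw_y -85.6 shift mm [20.6 -1.2 92.5]  turn z 0.9 shift after turn [20.6 -1.5 92.5] grip 0.6002934971467291 0.0 F [-0.3 -0.1 -0.3]
```

View pics/t4c.png

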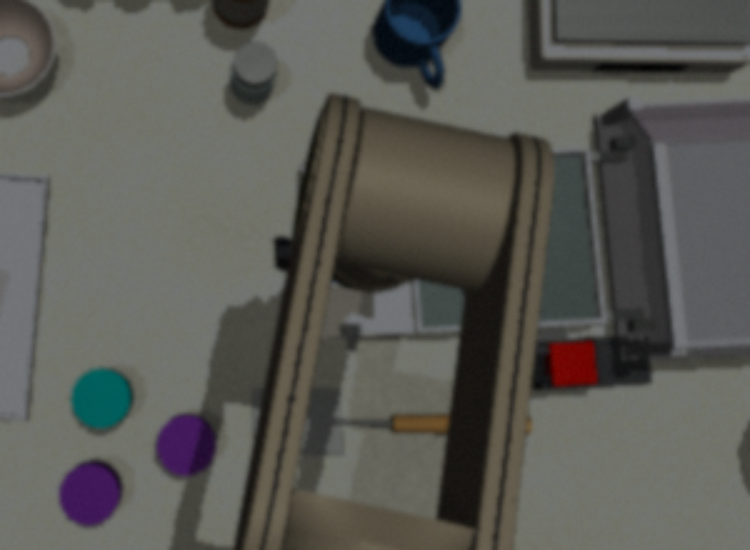

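The arm hides the tins in this view (the handle is beneath it). I'll check the tins through the scene camera, then align to the handle.

```bash
python3 - <<'E'
from h import *
f=optics.grab_frame("scene"); X=cloud(f); x,y,z=[X[...,i] for i in range(3)]
h=cv2.cvtColor(f["color"],cv2.COLOR_BGR2HSV).astype(int);H,S=h[...,0],h[...,1]
l=((H>12)&(H<35)&(S>90)&(z>.06)&(z<.1)&(y<-.1)&(y>-.35)&(x>.4)&(x<.68)).astype(np.uint8); n,lab,s,_=cv2.connectedComponentsWithStats(l)
for i in range(1,n):
    if s[i,4]>30: rect(str(s[i]),X[lab==i])
E
python3 -m crank '[[0.2,[20,-1,20],[0,0,0.9]],[0.2,[0,0,20],[0,0,0]],[0.2,[0,0,20],[0,0,0]],[0.2,[0,0,16],[0,0,0]],[0.2,[0,0,10],[0,0,0]],[0.2,[0,0,7],[0,0,0]],[0.2,[0,0,0],[0,0,0]],[0.2,[0,0,0],[0,0,0]],[-1,[0,0,0],[0,0,0]],[-1,[0,0,0],[0,0,0]]]' 50
python3 -m crank '[[-1,[0,0,0],[0,0,0]],[-1,[0,0,0],[0,0,0]],[-1,[0,0,0],[0,0,0]],[-1,[0,0,0],[0,0,0]],[-1,[0,0,0],[0,0,0]],[-1,[0,0,0],[0,0,0]],[-1,[0,0,0],[0,0,0]],[-1,[0,0,0],[0,0,0]],[-1,[0,0,0],[0,0,0]],[-1,[0,0,0],[0,0,0]]]'
```

```text
[276 181  18  12 169] 169 med [ 0.5086 -0.2159  0.0764] c [ 0.5055 -0.2194] [0.0677 0.0557] 61.7
[254 188  18  12 174] 174 med [ 0.5895 -0.2095  0.0765] c [ 0.5879 -0.2163] [0.0679 0.0554] 63.3
time_s: 40.4
ee_pos: [0.5341, -0.0505, 0.0068]
orientation: [[0.998, 0.062, 0.002], [0.062, -0.998, -0.0], [0.002, 0.001, -1.0]]
force: [0.2, -0.1, 0.4]
gripper_width: 0.327
grip_force: 0.0
time_s: 41.23
ee_pos: [0.5339, -0.0508, 0.0068]
orientation: [[0.998, 0.062, 0.002], [0.062, -0.998, -0.001], [0.002, 0.001, -1.0]]
force: [-0.7, -2.9, 5.3]
gripper_width: 0.171
grip_force: 49.9
```

Both tins stand upright on the shelf. Pushing home.

```bash
python3 -m crank '[[-1,[0,3,0],[0,0,0]],[-1,[0,6,0],[0,0,0]],[-1,[0,9,0],[0,0,0]],[-1,[0,12,0],[0,0,0]],[-1,[0,12,0],[0,0,0]],[-1,[0,12,0],[0,0,0]],[-1,[0,12,0],[0,0,0]],[-1,[0,12,0],[0,0,0]],[-1,[0,12,0],[0,0,0]],[-1,[0,12,0],[0,0,0]]]'
python3 -m crank '[[-1,[0,12,0],[0,0,0]],[-1,[0,12,0],[0,0,0]],[-1,[0,12,0],[0,0,0]],[-1,[0,12,0],[0,0,0]],[-1,[0,12,0],[0,0,0]],[-1,[0,10,0],[0,0,0]],[-1,[0,8,0],[0,0,0]],[-1,[0,5,0],[0,0,0]],[-1,[0,3,0],[0,0,0]],[-1,[0,0,0],[0,0,0]]]'
```

```text
time_s: 42.07
ee_pos: [0.5403, -0.1525, 0.0069]
orientation: [[0.998, 0.062, 0.002], [0.062, -0.998, 0.0], [0.002, 0.0, -1.0]]
force: [-1.3, 1.4, 6.7]
gripper_width: 0.175
grip_force: 49.9
time_s: 42.9
ee_pos: [0.5457, -0.2391, 0.0068]
orientation: [[0.998, 0.062, 0.002], [0.062, -0.998, -0.001], [0.002, 0.001, -1.0]]
force: [-1.4, -0.7, 6.0]
gripper_width: 0.172
grip_force: 49.9
```

```bash
python3 -m crank '[[-1,[0,4,0],[0,0,0]],[-1,[0,4,0],[0,0,0]],[-1,[0,4,0],[0,0,0]],[-1,[0,4,0],[0,0,0]],[-1,[0,4,0],[0,0,0]],[-1,[0,4,0],[0,0,0]],[-1,[0,4,0],[0,0,0]],[-1,[0,3,0],[0,0,0]],[-1,[0,0,0],[0,0,0]],[-1,[0,0,0],[0,0,0]]]'
```

```text
time_s: 43.73
ee_pos: [0.5476, -0.2686, 0.0069]
orientation: [[0.998, 0.063, 0.002], [0.063, -0.998, -0.0], [0.002, 0.0, -1.0]]
force: [-1.8, 2.8, 7.3]
gripper_width: 0.172
grip_force: 50.3
```

```bash
python3 -m crank '[[-1,[0,2,0],[0,0,0]],[-1,[0,1,0],[0,0,0]],[-1,[0,1,0],[0,0,0]],[-1,[0,0,0],[0,0,0]],[-1,[0,0,0],[0,0,0]],[-1,[0,0,0],[0,0,0]],[-1,[0,0,0],[0,0,0]],[-1,[0,0,0],[0,0,0]],[-1,[0,0,0],[0,0,0]],[-1,[0,0,0],[0,0,0]]]'
python3 -m crank '[[-1,[0,-2,0],[0,0,0]],[0,[0,0,0],[0,0,0]],[0.2,[0,0,0],[0,0,0]],[0.2,[0,0,0],[0,0,0]],[0.2,[0,0,0],[0,0,0]],[0.2,[0,0,-15],[0,0,0]],[0.2,[0,0,-25],[0,0,0]],[0.2,[0,0,-30],[0,0,0]],[0.2,[0,0,-30],[0,0,0]],[0.2,[0,0,-30],[0,0,0]]]'
python3 -m crank '[[0.2,[0,-30,-10],[0,0,0]],[0.2,[0,-35,0],[0,0,0]],[0.2,[0,-35,0],[0,0,0]],[0.2,[0,-35,0],[0,0,0]],[0.2,[0,-35,0],[0,0,0]],[0.2,[0,-35,0],[0,0,0]],[0.2,[0,-35,0],[0,0,0]],[0.2,[0,-20,0],[0,0,0]],[0.2,[0,0,0],[0,0,0]],[0.2,[0,0,0],[0,0,0]]]'
python3 - <<'E'
from tt import *
top("top5")
f=optics.grab_frame("top"); X=cloud(f); x,y,z=[X[...,i] for i in range(3)]
rect("carton",X[(abs(x-.49)<.09)&(abs(y-.345)<.09)&(z>.045)&(z<.072)])
a=f["color"][110:390,130:530]; b=optics.grab_frame("scene")["color"][110:310,170:470]
cv2.imwrite("pics/end.png",np.vstack([cv2.resize(a,(400,280)),cv2.resize(b,(400,267))]))
E
```

```text
time_s: 44.57
ee_pos: [0.5476, -0.2704, 0.0068]
orientation: [[0.998, 0.063, 0.001], [0.063, -0.998, 0.003], [0.001, -0.003, -1.0]]
force: [-2.9, 11.6, 12.5]
gripper_width: 0.174
grip_force: 51.0
time_s: 45.4
ee_pos: [0.5463, -0.2709, 0.1364]
orientation: [[0.998, 0.062, -0.001], [0.062, -0.998, 0.0], [-0.001, -0.0, -1.0]]
force: [0.8, -0.8, 0.2]
gripper_width: 0.598
grip_force: 0.0
time_s: 46.23
ee_pos: [0.5305, -0.0105, 0.1455]
orientation: [[0.998, 0.065, 0.0], [0.065, -0.998, -0.0], [0.0, 0.0, -1.0]]
force: [0.7, -0.4, 0.6]
gripper_width: 0.603
grip_force: 0.0
handle 180 med [ 0.5472 -0.2664  0.0628] c [ 0.5467 -0.2678] [0.067  0.0139] 4.3
shelf 2471 med [ 0.5439 -0.2971  0.0298] c [ 0.5207 -0.2935] [0.2401 0.096 ] 0.9
carton 965 med [0.4888 0.343  0.0651] c [0.4891 0.3449] [0.1108 0.0501] 80.0
```

View pics/end.png

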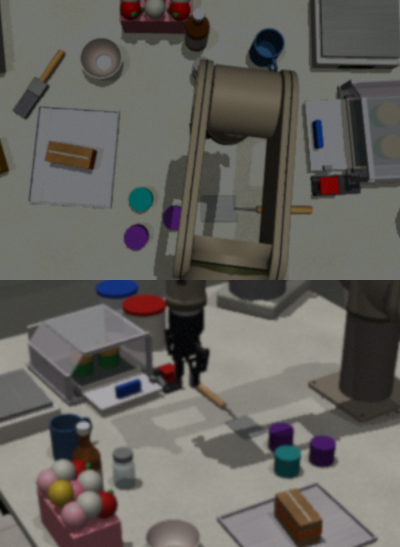

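The shelf is shut and holding with the handle back at its start pose. Both tins show upright through the hood at (388,110) and (388,145), and the carton stands on the pan at (70,155). The robot touches nothing, so I hand in.

```bash
python3 -c "
from workcell import ctrl
print(ctrl.job_done())"
```

```text
the job is handed in; nothing more can be done
None
```

The job is handed in: the one carton stands on the pan, both green pastry tins are upright in the shelf, and the shelf is latched shut; it took about 46 s of the 210 s allowed.

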